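# Lever the slicer up onto its cleaning legs

## Task

Prop the slicer up on its cleaning legs so that the bench under it can be wiped: feed the toe of the pry bar in under the slicer's front lip until it just touches the rubber runner and ease it back a little so that it is not driven in; then, with the bar bearing on the green block, lever the slicer up until its sprung legs swing down, then ease it gently onto the legs, draw the bar clear and lay it down. Touch the slicer with the bar only, never jam the toe hard into the runner, do not let the slicer drop or slide along the bench, and leave the jug, the jar and the shaker where they are.

Things in the scene. Friction and masses are not known exactly. Their poses are not given: they have to be found in the camera images.
- slicer: White and steel slicer, about 11 kg (8.5 to 13), 380 (x) x 270 (y) x 340 mm high. Origin on the bench under the centre of its base, z up; the front lip is the long edge at y = -135 mm. The casting's flat underside is 30 mm above the bench, on two long rubber runners; it tilts up about the outer edge of the rear one (y = +115 mm). A knob sticks 22 mm out of the front at x = +140 mm.
- lip (a point): Middle of the lower edge of the slicer's front lip, 30 mm above the bench when the slicer stands level. It must rise about 28 mm (slicer tilted about 0.11 rad) before the legs can swing through; on the legs it rests about 22 mm up (tilt about 0.09 rad).
- front_runner: Front rubber runner under the slicer, 340 (x) x 24 (y) x 30 mm high, fixed to the slicer. Origin under its centre; its front face is 32 mm behind the lip and stops the toe of the bar. It tears if the toe is pressed into it with more than 35 N. As the loaded bar levels out, its toe creeps about 5 mm further in, so leave it some 10 mm of room.
- rear_edge (a point): Middle of the lower outer edge of the rear runner, on the bench: the line about which the slicer tilts.
- leg (a joint): Angle (rad) of the two orange cleaning legs on one pivot rod, one at each end of the base, 90 mm from pivot (105 mm in front of the slicer's origin, 66 mm up) to the underside of the rubber tip. About 0: folded back, tips on the bench. A light spring swings them forward as the slicer rises; 0.79 is square to the base, 1.05 is the stop, past vertical, where they carry the slicer.
- block: Green plastic fulcrum block, loose, 0.4 kg, 90 (x) x 56 (y) mm, with a half-round top of radius 15 mm running along its x; 48 mm high. Origin at the centre of its underside. It stands 68 to 82 mm in front of the lip, at the right place to lever from.
- bar: Straight pry bar, 0.75 kg, 480 mm long. Origin at the middle of its blue grip, +y points along the bar to the toe, z up out of its flat. Grip 24 x 24 mm, 140 long (y -70 to +70); shank 20 wide, 12 thick (y 70 to 365); toe 26 wide, 7 thick, its last 12 mm 4 thick. It starts lying over the block, grip end on the bench, toe in the air 33 to 47 mm in front of the lip.
- toe (a point): Centre of the very end of the bar's toe, 410 mm from the middle of the grip along the bar's +y.
- jug: Clear measuring jug with a handle, 96 mm across, 130 high, origin under its centre; leave alone.
- jar: Amber glass jar with a brass lid, 72 mm across, 95 high, origin under its centre; leave alone.
- shaker: Aluminium shaker, 52 mm across, 85 high, origin under its centre; leave alone.
Mind the look-alikes: they are no part of the job. Of the things like the block, leave any that is red; of the rest the larger one is meant.

How it is judged:
By the outcome, as a careful person would: the job done as asked, in the order asked, and still so for the second after the job is handed in, with the robot touching nothing.
It also fails if it takes over 66 s, if anything falls off the work surface, if the arm or the gripper's body presses on something with over 40 N, if the wrist force passes 120 N, or if a joint passes its speed limit or range.

## Robot

A 6-joint arm with a two-finger parallel gripper is mounted at the origin on the work surface. World frame = base frame: x ahead of the robot, y to its left, z up, the work surface at z = 0. Lengths are in mm, angles in rad, forces in N, time in s.
With the tool pointing down it reaches from about 300 to 775 mm from the base axis. Payload 14.6 kg.
Tool frame: the origin (TCP) lies midway between the tips of the shut fingers; the grasp point (between the pads) lies 19 mm behind it; z points along the fingers, y is the direction in which the jaws open and shut (so a half turn about z gives the same grasp; the last joint's range is limited). The gripper opens to 94 mm and grips with 3 to 60 N. Pads are 16 mm wide; open, the fingers measure 119 mm over their backs; the gripper's body (75 mm by 177 mm) begins 78 mm behind the grasp point.
Start: joints at [1.041, 0.3, 1.521, -0, 1.321, -0.067], TCP at [245.546, 492.134, 205.446] pointing down, gripper open.
Joint ranges: [-3.03, 3.03], [-0.79, 2.21], [0.23, 2.52], [-1.04, 4.18], [0, 3.07], [-2.55, 2.55]. Speed limits (rad/s): [2.22, 2.22, 2.57, 3.14, 3.14, 3.14].

## Interface

Orientations are given as [roll, pitch, yaw] about the fixed x, y, z axes, in that order (R = Rz(yaw) Ry(pitch) Rx(roll)).
In Python, from cell import manip, camera gives the robot as it stands. The module is installed in compiled form; this text tells all that it offers.
- The arm moves only by the tool jog_arm, never from a script. Its argument "commands" is a list of rows, each a list of 7 numbers: the shift along the world's x, y, z in units of 1 m (1.0 is 1 m), then the turn, a rotation vector about the world's x, y, z in units of 120 degrees (1.0 is 120 degrees), then the opening, from 0 (shut) to 1 (fully open). In form: [[x, y, z, ax, ay, az, grip], ...]. A call has exactly 10 rows; each row is the pose to reach, as a shift and turn from the pose commanded when the call began; what a row does not reach only later rows make up. A row lasts 1/8 s, in which the tool goes at most 62.5 mm and 10.7 degrees, less where a joint would pass 70% of its speed; a pose out of reach is approached as far as the arm can. A call with a number of a shift or a turn outside -1 to 1 is refused whole. A call with a gripper value outside its range is refused whole. The fingers move at their own pace and stop on an object; "grip_force" is the grip in N (left out, the last holds). Time passes only in rows, so rows that repeat a pose let the fingers close, or fill a call up. It gives the time, the measured TCP pose, the force and the opening at its end, in the units of the state.
- manip.read_state(): the state, without advancing time (a new reading comes with each control period).
- camera(name): name is "scene" or "top"; returns a dict with "pixels" (384x512x3 uint8, blue, green, red), "vertical_fov" (degrees; the focal length in pixels is half the picture's height over the tangent of half this angle, whatever the lens; pixels are square), "cx", "cy" (the principal point, pixels), "rvec" (rotation vector, rad) and "tvec" (3), from world to camera coordinates, as OpenCV has them. Camera axes: x right, y down, z forward; pixel columns grow to the right and rows downward; lengths in mm; the calibration is good to about 2 mm. A picture is of the moment at which its call begins. There is no depth.
- manip.sign_off(): hands the job in, once; it reports no verdict.
The state is a dict: "clock": time; "joints": joint angles; "qd": joint speeds; "effort": joint torques, N m; "eef_pos": TCP position; "eef_rot": TCP orientation; "wrist_force": force on the tool from outside, world axes, zero at the start; "moment": the same for the moment, N m; "finger_gap": finger opening in mm.
Only numpy, scipy, OpenCV 4.12 (cv2) and the standard library are available. Lean on these libraries where they do the work, as an engineer would, in place of code of your own. Each camera call takes 0.05 s, during which the arm holds its last target.

## Working session

There is one attempt and no reset: what is moved stays moved. The work goes in short steps, Python scripts to look and compute and a tool call to move; the robot and the scene stay as the last step left them, time stands still between calls to the robot, and variables do not carry over. Pictures are saved under pics/ and viewed, and the job is handed in when it is done.

Besides the shell and the picture viewer there is one more tool, called after "Call:" as name(argument=value, ...) on one line, values as JSON. jog_arm: Moves the arm, as the interface text tells. Its arguments: {"type":"object","properties":{"commands":{"type":"array","items":{"type":"array","items":{"type":"number"}}},"grip_force":{"type":"number"}},"required":["commands"]}

```bash
mkdir -p pics; ls
cat > h.py <<'E'
import numpy as np, cv2
from cell import manip, camera
from scipy.spatial.transform import Rotation as R
def shot(name, fn):
    c=camera(name); im=np.array(c["pixels"]); cv2.imwrite("pics/%s.png"%fn, im)
    np.savez("pics/%s.npz"%fn, im=im, fov=c["vertical_fov"],cx=c["cx"],cy=c["cy"],rvec=c["rvec"],tvec=c["tvec"])
    return load(fn)
def load(fn):
    d=dict(np.load("pics/%s.npz"%fn)); H=d["im"].shape[0]
    f=H/2/np.tan(np.radians(float(d["fov"]))/2)
    d["K"]=np.array([[f,0,float(d["cx"])],[0,f,float(d["cy"])],[0,0,1]])
    d["R"]=cv2.Rodrigues(d["rvec"].reshape(3))[0]; d["t"]=d["tvec"].reshape(3)
    d["C"]=-d["R"].T@d["t"]
    return d
def ray(d,u,v):
    r=d["R"].T@(np.linalg.inv(d["K"])@np.array([u,v,1.])); return r/np.linalg.norm(r)
def atz(d,u,v,z=0):
    r=ray(d,u,v); s=(z-d["C"][2])/r[2]; return d["C"]+s*r
def proj(d,P):
    P=np.atleast_2d(P); q=(P@d["R"].T+d["t"])@d["K"].T; return q[:,:2]/q[:,2:]
def crop(d,fn,x0,y0,x1,y1,s):
    cv2.imwrite("pics/%s.png"%fn, cv2.resize(d["im"][y0:y1,x0:x1],None,fx=s,fy=s,interpolation=cv2.INTER_CUBIC))
E
python3 - <<'E'
from h import *
for n in ("scene","top"):
    d=shot(n,n+"0"); print(n,d["C"],d["K"][0,0],d["cx"],d["cy"],d["R"])
s=manip.read_state(); print(s)
E
```

```text
pics
scene [ 942.93584334 -167.98675041  930.0152013 ] 364.04386900063844 255.7776725813232 188.00187548196914 [[ 0.65646773  0.75428211  0.01042234]
 [ 0.65451771 -0.5626629  -0.50499211]
 [-0.37504225  0.33833263 -0.86306103]]
top [492.49045437 164.97295698 986.77841964] 384.5377483768015 257.3120789673637 195.472623438861 [[-0.00458564 -0.99998891  0.0010754 ]
 [-0.99838347  0.00451735 -0.05665723]
 [ 0.05665175 -0.00133347 -0.99839311]]
{'clock': 0.1, 'joints': array([ 1.04141528e+00,  3.00393909e-01,  1.52153737e+00, -9.63792181e-06,
        1.32068059e+00, -6.65927886e-02]), 'qd': array([-1.03896416e-05, -2.05185068e-03, -1.21077435e-03,  2.74106920e-04,
       -1.00604099e-03, -1.45178713e-03]), 'effort': array([-4.42760011e-04, -5.32645154e+01, -3.53282368e+01,  7.08920765e-02,
        2.35435978e-02, -9.91185357e-05]), 'eef_pos': array([245.42529163, 491.93919636, 204.94715528]), 'eef_rot': array([-3.14057507e+00, -5.85074253e-05,  2.67880676e+00]), 'wrist_force': array([ 0.13253264,  0.35228671, -0.5534484 ]), 'moment': array([ 0.03774406, -0.01568367,  0.03985078]), 'finger_gap': 93.98841004682603}
```

View pics/scene0.png

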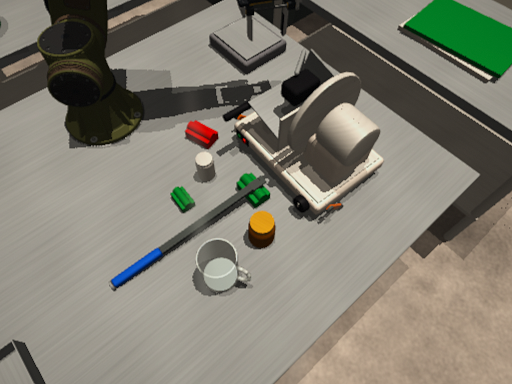

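View pics/top0.png

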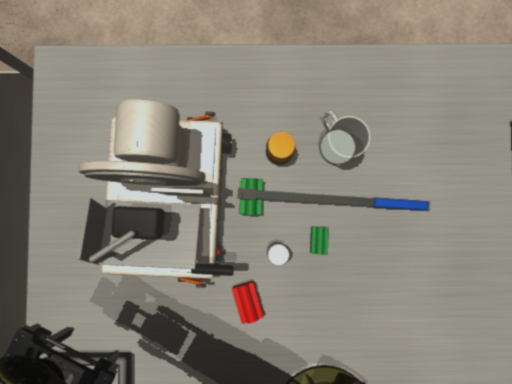

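The scene picture shows the bar with its blue grip at (137,268) and its toe at (268,181), over a green block at (253,189). In the top picture the grip is at (402,204).

Candidates for the block in the top picture are green (251,197), a smaller green (319,240) and red (248,302). The first fits: it isn't red, it is the larger green one, and it stands under the bar just in front of the lip. I'll confirm it in a crop.

Run:
```python
from h import *
a=load("top0"); crop(a,"top0c",190,100,450,290,3)
b=load("scene0"); crop(b,"scene0c",100,110,360,300,3)
```

```text
(no output)
```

View pics/top0c.png

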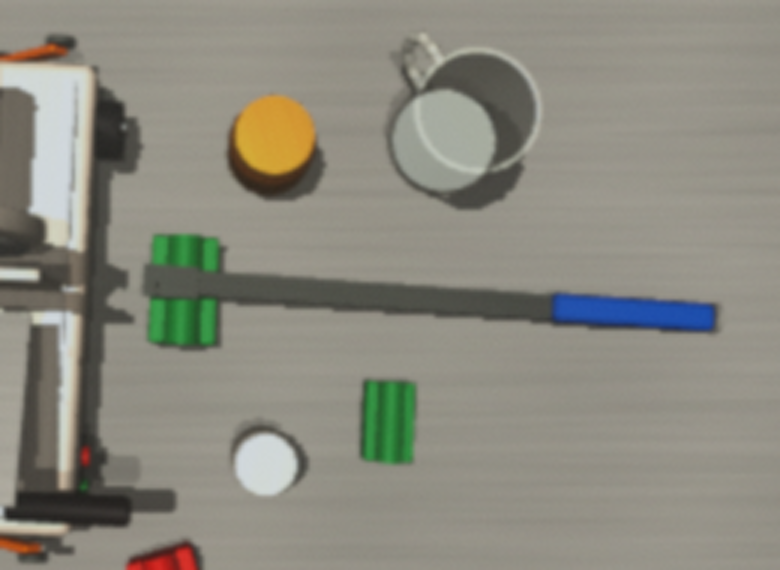

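View pics/scene0c.png

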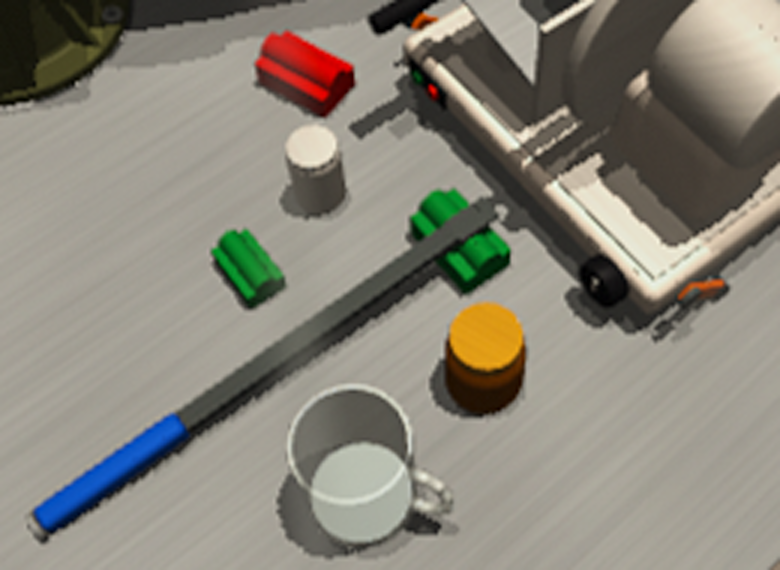

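The crops confirm it: the bar lies over the larger green block, with the jug and jar on its +x side. Now I'll measure.

```bash
cat > fit.py <<'E'
from h import *
a=load("top0"); b=load("scene0")
def tri(p,q):
    A=[];B=[]
    M=np.zeros((3,3));v=np.zeros(3)
    for d,(u,w) in((a,p),(b,q)):
        r=ray(d,u,w); P=np.eye(3)-np.outer(r,r); M+=P; v+=P@d["C"]
    X=np.linalg.solve(M,v); return X, [np.linalg.norm((np.eye(3)-np.outer(ray(d,*p_),ray(d,*p_)))@(X-d["C"])) for d,p_ in((a,p),(b,q))]
def T(x,y): return 190+(x+.5)/3-.5,100+(y+.5)/3-.5
def S(x,y): return 100+(x+.5)/3-.5,110+(y+.5)/3-.5
if __name__=="__main__":
    np.set_printoptions(precision=1,suppress=True)
    print("grip rear top  ",tri(T(716,317),S(38,522)))
    print("grip front top ",tri(T(555,307),S(180,425)))
    print("toe",tri(T(146,280),S(492,207)))
    for n,p,z in (("blk corners top",[(155,236),(219,238),(216,346),(149,344)],33),("jar",[(275,135)],95),("shaker",[(267,463)],85),("jug rim",[(478,111)],130),("jug base",[(443,140)],4),
       ("sm blk",[(388,420)],30)):
        for q in p: print(n,atz(a,*T(*q),z))
    print("lip?", [atz(a,*T(*q),60) for q in ((97,75),(80,480))])
    print("knob",tri(T(120,130),S(600,280)))
E
python3 fit.py
```

```text
grip rear top   (array([ 521.2, -266.2,   18.3]), [np.float64(1.088746014316711), np.float64(1.0887460143166006)])
grip front top  (array([ 529.9, -129.4,   24.6]), [np.float64(0.849079503822068), np.float64(0.8490795038220025)])
toe (array([552.7, 211.2,  53.8]), [np.float64(1.6766141491596793), np.float64(1.6766141491596425)])
blk corners top [589.5 203.3  33. ]
blk corners top [587.6 150.2  33. ]
blk corners top [498.1 153.1  33. ]
blk corners top [500.  208.5  33. ]
jar [661.9 107.   95. ]
shaker [406.9 114.7  85. ]
jug rim [672.8 -43.2 130. ]
jug base [674.3 -43.3   4. ]
sm blk [436.5  11.4  30. ]
lip? [array([718.5, 249.1,  60. ]), array([391.8, 262.4,  60. ])]
knob (array([675.4, 232.4,  55.9]), [np.float64(2.1350895690480574), np.float64(2.1350895690482217)])
```

Run:
```python
from h import *
a=load("top0"); crop(a,"top0d",170,105,270,215,5); crop(a,"top0e",170,185,270,295,5)
b=load("scene0"); crop(b,"scene0d",225,90,350,220,5)
```

```text
(no output)
```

View pics/top0d.png

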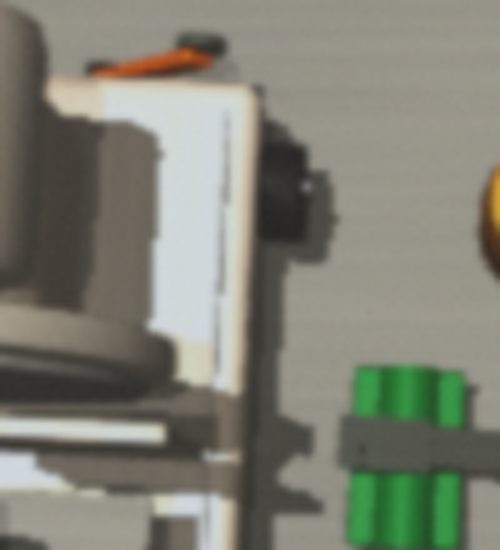

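View pics/scene0d.png

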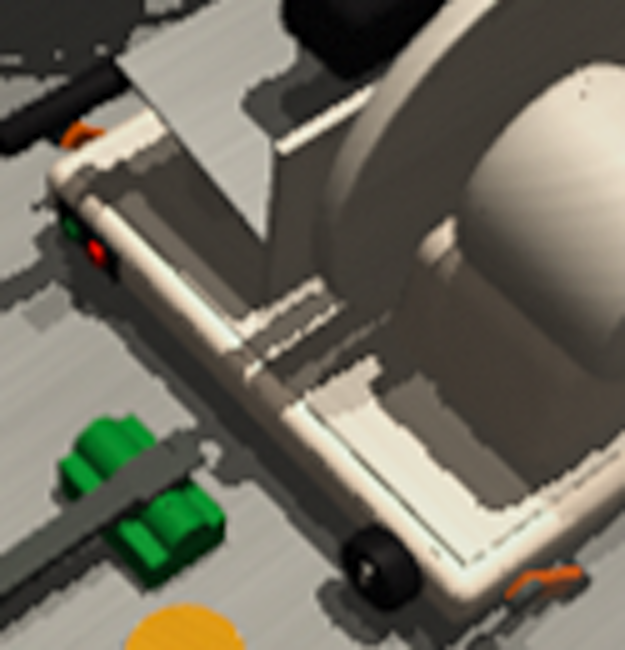

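View pics/top0e.png

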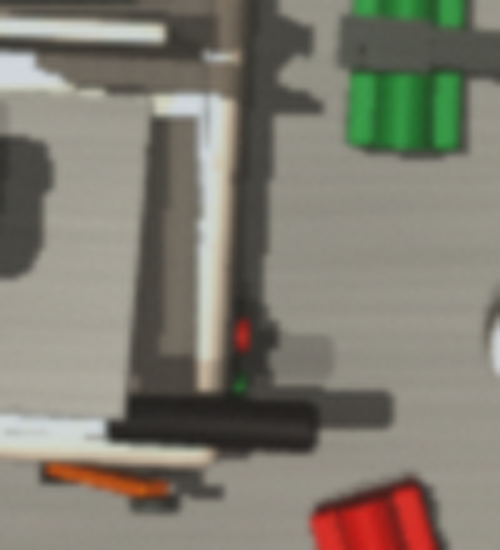

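Run:
```python
from h import *
np.set_printoptions(precision=1,suppress=True)
a=load("top0"); b=load("scene0")
im=a["im"].astype(int)
for v in (124,126,165,170,175,195,200,205,225,240,246,250,255): print(v, im[v,210:236].sum(1)//3)
f=lambda x,y,oy:(170+(x+.5)/5-.5,oy+(y+.5)/5-.5)
P=[atz(a,*f(262,90,105),30),atz(a,*f(245,430,105),30),atz(a,*f(243,60,185),30),atz(a,*f(232,320,185),30)]
print(P)
# lip lower edge in scene guesses
for q in ((130,280),(340,500)):
    print("scene",atz(b,225+q[0]/5-.4,90+q[1]/5-.4,30))
```

```text
124 [211 212 211 210 210 209 209 207 203 188 161 122 110 132 141 140 140 141
 141 143 141 141 142 142 142 143]
126 [213 214 214 213 210 209 211 210 206 193 170 132 110 130 141 144 144 144
 143 144 144 142 144 144 144 144]
165 [214 212 203 193 206 210 203 189 162 117  74  58  62  71  73  80 105 139
 149 150 151 150 150 150 149 150]
170 [213 210 193 172 200 208 202 185 149  94  63  55  60  70  71  77 102 136
 146 148 147 146 146 147 146 148]
175 [199 197 178 159 198 208 201 181 146  93  64  57  62  69  75  96 128 143
 146 145 145 144 146 145 145 145]
195 [ 92 124 118 126 136 133 129 119  85  61  59  66  69  71  69  70  69  72
  78  87  85  85 110 136 143 143]
200 [100 100 108 110 107 102  93  80  66  56  58  66  69  69  74  99 131 141
 142 141 141 140 142 142 141 142]
205 [197 181 202 205 193 173 143  95  64  53  57  66  69  69  69  68  69  69
  70  69  69  70  76  89 109 135]
225 [162 199 208 201 182 149 103  68  58  64  68  68  72  95 129 138 139 139
 139 138 139 137 139 138 138 139]
240 [195 206 199 180 149 104  70  54  57  64  70  74 100 133 143 143 143 144
 143 142 144 142 144 142 142 142]
246 [195 204 194 170 137  95  61  43  42  47  51  58  76 105 133 140 141 141
 139 139 140 141 140 140 141 142]
250 [194 202 188 160 123  78  60  61  69  61  53  56  63  65  71  96 129 139
 143 144 143 144 143 144 144 143]
255 [193 199 181 149 110  72  53  45  50  49  49  48  53  70  95 107 112 114
 114 114 115 114 115 115 115 116]
[array([731. , 251.8,  30. ]), array([559.4, 260.2,  30. ]), array([544.4, 261.2,  30. ]), array([415.7, 266.4,  30. ])]
scene [427.6 271.9  30. ]
scene [624.5 261.2  30. ]
```

```bash
cat >> h.py <<'E'
import json
YAW=-0.066
e=np.array([-np.sin(YAW),np.cos(YAW),0.]); p=np.array([np.cos(YAW),np.sin(YAW),0.]); zz=np.array([0,0,1.])
B0=np.array([525.8,-196.4,0.])   # bar-plane origin, t=0
def toolR(lean):  # body leans back by lean
    return R.from_rotvec(lean*p)*R.from_euler('xyz',[np.pi,0,np.pi/2+YAW])
def tcp(t,z,lean):   # grasp point at t,z in bar plane -> TCP pos
    r=toolR(lean); return B0+e*t+zz*z+19*r.apply([0,0,1]), r
def rows(P0,R0,tg,grip):
    out=[]
    for (P,r) in tg:
        sh=(np.asarray(P)-P0)/1000; tv=(r*R0.inv()).as_rotvec()/np.radians(120)
        out.append([round(float(x),4) for x in sh]+[round(float(x),4) for x in tv]+[grip])
    for o in out: print(o)
    return out
def cur():
    s=manip.read_state(); return s["eef_pos"],R.from_euler('xyz',s["eef_rot"]),s
E
python3 - <<'E'
from h import *
P0=np.array([245.546,492.134,205.446]); R0=R.from_euler('xyz',[np.pi,0,2.679])
way=np.array([P0,[245,400,270],[255,300,300],[310,180,300],[370,80,290],[450,-40,260],tcp(30,130,0.2)[0]])
L=np.r_[0,np.cumsum(np.linalg.norm(np.diff(way,axis=0),axis=1))]; print(L[-1])
R1=toolR(0.2)
rv=(R1*R0.inv()).as_rotvec(); print(rv)
S=np.linspace(0,L[-1],19)[1:]
tg=[]
for s in S:
    P=[np.interp(s,L,way[:,i]) for i in range(3)]
    k=np.clip((s-150)/(L[-1]-200),0,1)
    tg.append((P,R.from_rotvec(rv*k)*R0))
r=rows(P0,R0,tg[:10],1.0); print()
Pn=P0+np.array(r[-1][:3])*1000; Rn=R.from_rotvec(np.array(r[-1][3:6])*np.radians(120))*R0
rows(Pn,Rn,tg[10:],1.0)
E
```

```text
821.6626440208427
[ 0.18380501  0.10550882 -1.17009828]
[-0.0002, -0.0374, 0.0262, 0.0, 0.0, 0.0, 1.0]
[-0.0004, -0.0748, 0.0524, 0.0, 0.0, 0.0, 1.0]
[0.0018, -0.1154, 0.0715, 0.0, 0.0, 0.0, 1.0]
[0.0061, -0.159, 0.0846, 0.0046, 0.0026, -0.0293, 1.0]
[0.014, -0.202, 0.0946, 0.011, 0.0063, -0.0703, 1.0]
[0.033, -0.2435, 0.0946, 0.0175, 0.01, -0.1113, 1.0]
[0.052, -0.285, 0.0946, 0.0239, 0.0137, -0.1524, 1.0]
[0.0726, -0.3256, 0.0932, 0.0304, 0.0174, -0.1934, 1.0]
[0.096, -0.3646, 0.0893, 0.0368, 0.0211, -0.2344, 1.0]
[0.1194, -0.4036, 0.0854, 0.0433, 0.0248, -0.2754, 1.0]

[0.0244, -0.0376, -0.0081, 0.0064, 0.0037, -0.041, 1.0]
[0.0492, -0.0748, -0.0174, 0.0129, 0.0074, -0.0821, 1.0]
[0.074, -0.112, -0.0267, 0.0193, 0.0111, -0.1231, 1.0]
[0.0946, -0.1435, -0.049, 0.0258, 0.0148, -0.1641, 1.0]
[0.1117, -0.1704, -0.0816, 0.0322, 0.0185, -0.2051, 1.0]
[0.1288, -0.1974, -0.1142, 0.0387, 0.0222, -0.2462, 1.0]
[0.146, -0.2243, -0.1468, 0.0445, 0.0256, -0.2833, 1.0]
[0.1631, -0.2512, -0.1795, 0.0445, 0.0256, -0.2833, 1.0]
```

Call:
jog_arm(commands=[[0, -0.037, 0.026, 0, 0, 0, 1], [0, -0.075, 0.052, 0, 0, 0, 1], [0.002, -0.115, 0.072, 0, 0, 0, 1], [0.006, -0.159, 0.085, 0.005, 0.003, -0.03, 1], [0.014, -0.202, 0.095, 0.011, 0.006, -0.07, 1], [0.033, -0.244, 0.095, 0.017, 0.01, -0.11, 1], [0.052, -0.285, 0.095, 0.024, 0.014, -0.152, 1], [0.073, -0.326, 0.093, 0.03, 0.017, -0.193, 1], [0.096, -0.365, 0.089, 0.037, 0.021, -0.234, 1], [0.119, -0.404, 0.085, 0.043, 0.025, -0.275, 1]], grip_force=60)

```text
clock: 1.35
eef_pos: [365.0, 86.7, 290.4]
eef_rot: [3.111, -0.099, 2.101]
wrist_force: [1.0, 1.0, 0.4]
finger_gap: 93.6
```

Call:
jog_arm(commands=[[0.024, -0.038, -0.008, 0.006, 0.004, -0.041, 1], [0.049, -0.075, -0.017, 0.013, 0.007, -0.082, 1], [0.074, -0.112, -0.027, 0.019, 0.011, -0.123, 1], [0.095, -0.143, -0.049, 0.026, 0.015, -0.164, 1], [0.112, -0.17, -0.082, 0.032, 0.018, -0.205, 1], [0.129, -0.197, -0.114, 0.039, 0.022, -0.246, 1], [0.146, -0.224, -0.147, 0.044, 0.026, -0.283, 1], [0.163, -0.251, -0.18, 0.044, 0.026, -0.283, 1], [0.163, -0.251, -0.18, 0.044, 0.026, -0.283, 1], [0.163, -0.251, -0.18, 0.044, 0.026, -0.283, 1]])

```text
clock: 2.6
eef_pos: [527.5, -162.5, 111.0]
eef_rot: [-3.14, -0.199, 1.506]
wrist_force: [0.1, 0.9, 1.1]
finger_gap: 93.8
```

Run:
```python
from h import *
P,r,s=cur(); print(s["clock"],P,s["eef_rot"],s["wrist_force"],s["moment"],s["finger_gap"])
Pt,Rt=tcp(30,130,.2); print(Pt,(Rt*r.inv()).as_rotvec())
tg=[tcp(30,z,.2) for z in (100,70,45,32,26,24)]
rows(P,r,tg,1.0)
d=shot("top","top1"); crop(d,"top1c",330,120,460,270,4)
```

```text
2.6 [ 527.50271526 -162.52974167  110.9790527 ] [-3.14011295 -0.19916968  1.50596356] [0.05629615 0.92545489 1.13797567] [-0.18498029  0.10932815 -0.01884338] 93.80549371245789
[ 528.02751334 -162.69881735  111.37873502] [ 0.00073374 -0.00150151 -0.0014606 ]
[0.0005, -0.0002, -0.0296, 0.0004, -0.0007, -0.0007, 1.0]
[0.0005, -0.0002, -0.0596, 0.0004, -0.0007, -0.0007, 1.0]
[0.0005, -0.0002, -0.0846, 0.0004, -0.0007, -0.0007, 1.0]
[0.0005, -0.0002, -0.0976, 0.0004, -0.0007, -0.0007, 1.0]
[0.0005, -0.0002, -0.1036, 0.0004, -0.0007, -0.0007, 1.0]
[0.0005, -0.0002, -0.1056, 0.0004, -0.0007, -0.0007, 1.0]
```

View pics/top1c.png

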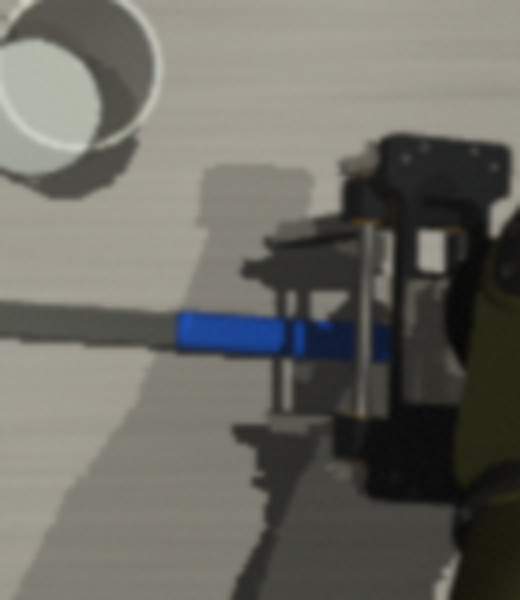

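The picture shows the open fingers straddling the blue grip, whose middle is at crop (285,335), and lined up with it. Next I descend and close.

Call:
jog_arm(commands=[[0, 0, -0.03, 0, 0, 0, 1], [0, 0, -0.06, 0, 0, 0, 0.8], [0, 0, -0.085, 0, 0, 0, 0.8], [0, 0, -0.098, 0, 0, 0, 0.8], [0, 0, -0.105, 0, 0, 0, 0.8], [0, 0, -0.105, 0, 0, 0, 0.8], [0, 0, -0.105, 0, 0, 0, 0], [0, 0, -0.105, 0, 0, 0, 0], [0, 0, -0.105, 0, 0, 0, 0], [0, 0, -0.105, 0, 0, 0, 0]], grip_force=60)

```text
clock: 3.9
eef_pos: [527.6, -162.9, 5.6]
eef_rot: [-3.14, -0.199, 1.506]
wrist_force: [0.7, -0.1, 0.0]
finger_gap: 38.6
```

Run:
```python
from h import *
P,r,s=cur(); print(s["clock"],P,s["eef_rot"],s["wrist_force"],s["moment"],s["finger_gap"])
```

```text
3.9 [ 527.59870934 -162.89053072    5.57028855] [-3.14006219 -0.1990715   1.50585822] [ 0.70465928 -0.07945115  0.00633673] [-0.15934162  0.12862167  0.00955467] 38.573563446832026
```

```bash
cat >> h.py <<'E'
TB=375.6; TL=452.0
def grasp(tip,th,H,gb=30.,gn=3.1,lean0=0.289):
    # bar nose-down th, tip at t=tip, axis at distance H from cylinder centre (TB,33)
    u=np.array([np.cos(th),-np.sin(th)]); n=np.array([np.sin(th),np.cos(th)])
    tO=tip-410*u[0]
    zO=33+(H-(tO-TB)*n[0])/n[1]
    g=np.array([tO,zO])+gb*u+gn*n
    return tcp(g[0],g[1],lean0-0.089-(th))if False else tcp(g[0],g[1],0.2-(th+0.089))
def axis_at(t,th,H): return 33+(H-(t-TB)*np.sin(th))/np.cos(th)
E
python3 - <<'E'
from h import *
P,r,s=cur(); print(s["finger_gap"])
print(P,grasp(408.4,-.089,18.5)[0])
N=10
k=np.linspace(0,1,N+1)[1:]; 
tg=[grasp(408.4+(396-408.4)*q,-.089+(.45+.089)*q,18.5+5.5*min(1,q*2)) for q in k]
Pc=np.array([527.5,-162.5,111.]) ; 
rows(*grasp(408.4,-.089,18.5),tg,0)
for t in (TL,484): print(t,axis_at(t,.45,22.5),axis_at(t,.45,24))
E
```

```text
38.573563446832026
[ 527.59870934 -162.89053072    5.57028855] [ 528.00300956 -163.0695475     5.19153994]
[-0.0002, -0.0033, 0.0195, -0.0257, 0.0017, 0.0, 0]
[-0.0004, -0.0056, 0.0393, -0.0514, 0.0034, 0.0, 0]
[-0.0004, -0.0068, 0.0593, -0.077, 0.0051, 0.0, 0]
[-0.0005, -0.0068, 0.0794, -0.1027, 0.0068, 0.0, 0]
[-0.0004, -0.0058, 0.0997, -0.1284, 0.0085, 0.0, 0]
[-0.0002, -0.0037, 0.1188, -0.1541, 0.0102, -0.0, 0]
[-0.0, -0.0005, 0.138, -0.1798, 0.0119, 0.0, 0]
[0.0003, 0.0038, 0.1571, -0.2054, 0.0136, 0.0, 0]
[0.0006, 0.0091, 0.176, -0.2311, 0.0153, 0.0, 0]
[0.001, 0.0154, 0.1948, -0.2568, 0.017, 0.0, 0]
452.0 21.082179643802284 22.748018754262873
484 5.624417544071775 7.290256654532367
```

Call:
jog_arm(commands=[[0, 0, 0, 0, 0, 0, 0], [0, 0, 0, 0, 0, 0, 0], [0, 0, 0, 0, 0, 0, 0], [0, 0, 0, 0, 0, 0, 0], [0, 0, 0, 0, 0, 0, 0], [0, 0, 0, 0, 0, 0, 0], [0, 0, 0, 0, 0, 0, 0], [0, 0, 0, 0, 0, 0, 0], [0, 0, 0.002, 0, 0, 0, 0], [0, 0, 0.004, 0, 0, 0, 0]], grip_force=60)

```text
clock: 5.15
eef_pos: [527.3, -162.9, 9.2]
eef_rot: [-3.139, -0.199, 1.506]
wrist_force: [0.6, -0.9, -6.9]
finger_gap: 23.6
```

Call:
jog_arm(commands=[[0, -0.003, 0.0155, -0.0257, 0.0017, 0, 0], [0, -0.0055, 0.0355, -0.0514, 0.0034, 0, 0], [0, -0.007, 0.0555, -0.077, 0.005, 0, 0], [0, -0.007, 0.0755, -0.1027, 0.0068, 0, 0], [0, -0.006, 0.0955, -0.1284, 0.0085, 0, 0], [0, -0.0035, 0.115, -0.154, 0.01, 0, 0], [0, -0.0005, 0.134, -0.18, 0.012, 0, 0], [0, 0.004, 0.153, -0.2054, 0.0136, 0, 0], [0.0005, 0.009, 0.172, -0.231, 0.0153, 0, 0], [0.001, 0.0155, 0.191, -0.257, 0.017, 0, 0]])

```text
clock: 6.4
eef_pos: [528.0, -147.0, 200.5]
eef_rot: [-3.138, 0.342, 1.506]
wrist_force: [0.4, 0.3, -6.2]
finger_gap: 23.7
```

Run:
```python
from h import *
P,r,s=cur(); print(s["clock"],P,s["eef_rot"],s["wrist_force"],s["moment"],s["finger_gap"])
print(grasp(396,.45,24)[0], (grasp(396,.45,24)[1]*r.inv()).as_rotvec())
d=shot("scene","scene2"); crop(d,"scene2c",100,90,360,280,3)
d=shot("top","top2"); crop(d,"top2c",190,100,450,290,3)
```

```text
6.4 [ 527.98915873 -146.95845333  200.50771265] [-3.13759164  0.34171848  1.50630442] [ 0.37303622  0.26245321 -6.21992781] [-0.12404918  0.0866878   0.03357402] 23.73217557317333
[ 529.02242956 -147.64622378  199.95872547] [ 0.00246679 -0.00394071 -0.00017245]
```

View pics/scene2c.png

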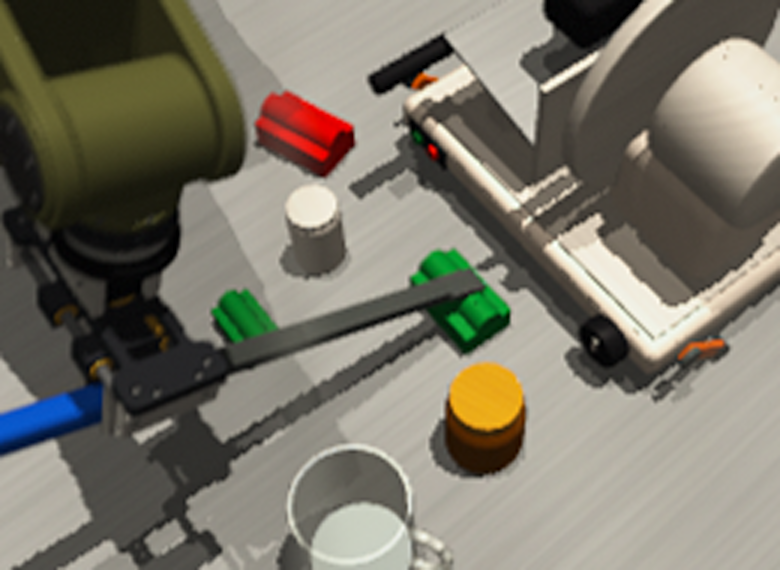

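View pics/top2c.png

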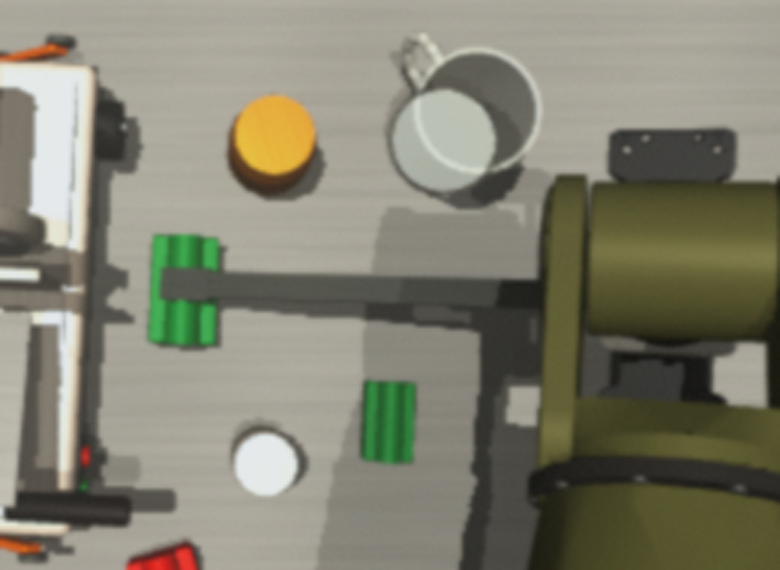

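Run:
```python
from fit import *
import fit
fit.a=load("top2"); fit.b=load("scene2")
S2=lambda x,y:(100+(x+.5)/3-.5,90+(y+.5)/3-.5)
X,err=tri(T(161,284),S2(481,282)); print("tip",X,err)
P,r=cur()[:2]
g=P-19*r.apply([0,0,1]); print("grasp",g)
# shank points in the bar: fit pitch from grasp to tip
print("t tip",(X-B0)@e,"lat",(X-B0)@p,"pitch",np.arctan2(g[2]-3-X[2],(X-g)@e), "len",np.linalg.norm(X-g))
u=[0,0]
# predicted tip
th=.45; O=g-30*(e*np.cos(th)-zz*np.sin(th))-3.1*(e*np.sin(th)+zz*np.cos(th)); tipP=O+410*(e*np.cos(th)-zz*np.sin(th)); print("pred tip",tipP,proj(fit.a,tipP),T(161,284),proj(fit.b,tipP),S2(481,282))
```

```text
tip [550.4737889  199.69128131  35.98915666] [np.float64(1.7289489659144017), np.float64(1.7289489659140498)]
grasp [ 529.3081413  -139.91661878  219.41175194]
t tip 396.85619566099456 lat -1.502980701165511 pitch 0.48754773795211503 len 386.5557642806062
pred tip [551.78603343 200.16284714  51.33346296] [[242.35019396 192.99409855]] (243.33333333333334, 194.33333333333331) [[259.93341097 181.13148251]] (260.0, 183.66666666666669)
```

Run:
```python
from h import *
g0=grasp(396,.45,24)
N=10
tg=[grasp(396+46*q,.45,24-1.*min(1,2*q)) for q in np.linspace(0,1,N+1)[1:]]
rows(*g0,tg,0)
```

```text
[0.0003, 0.0046, -0.0024, 0.0, 0.0, 0.0, 0]
[0.0006, 0.0092, -0.0049, 0.0, 0.0, 0.0, 0]
[0.0009, 0.0138, -0.0073, 0.0, 0.0, 0.0, 0]
[0.0012, 0.0184, -0.0098, 0.0, 0.0, 0.0, 0]
[0.0015, 0.0229, -0.0122, 0.0, 0.0, 0.0, 0]
[0.0018, 0.0275, -0.0144, 0.0, 0.0, 0.0, 0]
[0.0021, 0.0321, -0.0167, 0.0, 0.0, 0.0, 0]
[0.0024, 0.0367, -0.0189, 0.0, 0.0, 0.0, 0]
[0.0027, 0.0413, -0.0211, 0.0, 0.0, 0.0, 0]
[0.003, 0.0459, -0.0233, 0.0, 0.0, 0.0, 0]
```

Call:
jog_arm(commands=[[0.0005, 0.005, -0.0025, 0, 0, 0, 0], [0.001, 0.01, -0.005, 0, 0, 0, 0], [0.001, 0.016, -0.008, 0, 0, 0, 0], [0.0015, 0.022, -0.0115, 0, 0, 0, 0], [0.002, 0.028, -0.0145, 0, 0, 0, 0], [0.0025, 0.034, -0.0175, 0, 0, 0, 0], [0.003, 0.04, -0.0205, 0, 0, 0, 0], [0.003, 0.046, -0.0235, 0, 0, 0, 0], [0.003, 0.046, -0.0235, 0, 0, 0, 0], [0.003, 0.046, -0.0235, 0, 0, 0, 0]])

```text
clock: 7.75
eef_pos: [531.5, -101.1, 176.8]
eef_rot: [-3.139, 0.34, 1.506]
wrist_force: [0.9, 3.1, -5.9]
finger_gap: 23.9
```

Run:
```python
from h import *
P,r,s=cur(); print(s["clock"],P,s["eef_rot"],s["wrist_force"],s["moment"],s["finger_gap"])
print(grasp(442,.45,23)[0], (grasp(442,.45,23)[1]*r.inv()).as_rotvec())
d=shot("scene","scene3"); crop(d,"scene3c",200,130,320,220,6)
d=shot("top","top3"); crop(d,"top3c",195,150,295,240,6)
```

```text
7.75 [ 531.54735897 -101.12415266  176.84213656] [-3.13917414  0.33983447  1.50610603] [ 0.93260236  3.06937097 -5.93639499] [ 0.88018348 -0.06370729 -0.02802584] 23.921269375419346
[ 532.0562259  -101.74637542  176.62763304] [ 0.00068378 -0.00233016 -0.00050449]
```

View pics/scene3c.png

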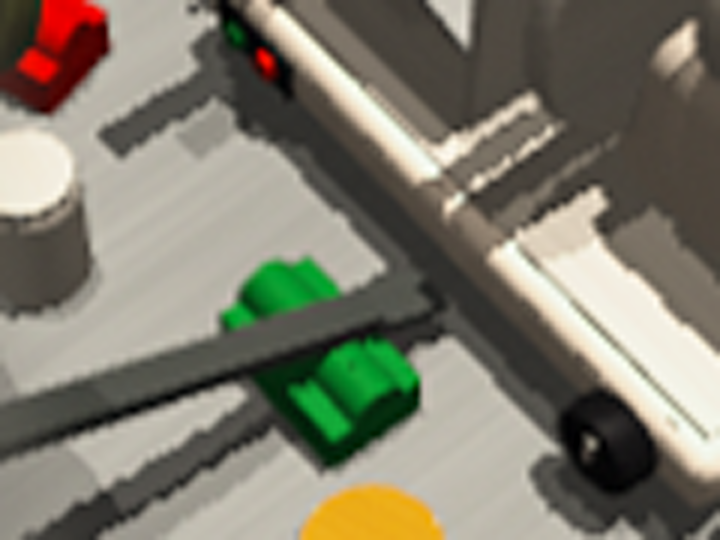

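View pics/top3c.png

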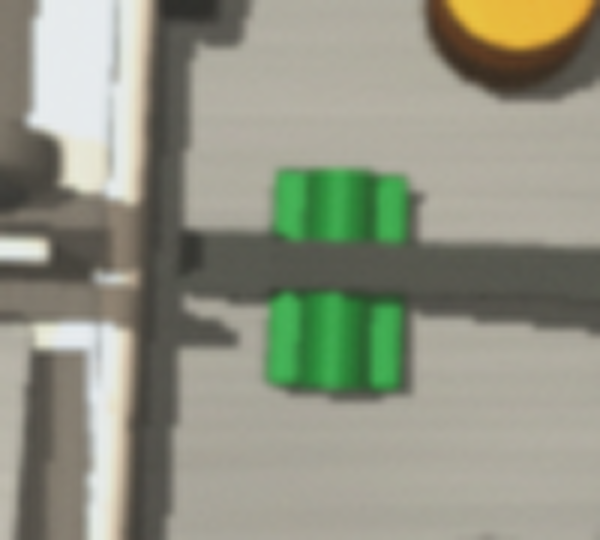

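Run:
```python
from fit import *
import fit
fit.a=load("top3"); fit.b=load("scene3")
a=(195+183.5/6-.5,150+252.5/6-.5); b=(200+424/6-.5,130+288/6-.5)
X,err=tri(a,b); print("tip",X,err,(X-B0)@e,(X-B0)@p)
for t,z in((442,26),(445,22),(440,20)):
    Q=B0+e*t+zz*z; print(t,z,proj(fit.a,Q),a,proj(fit.b,Q),b)
g0=grasp(442,.45,23)
rows(*g0,[grasp(442+d,.45,23) for d in (5,10,15,20,25,28,30)],0)
```

```text
tip [554.95436972 241.45419944  32.13267235] [np.float64(2.940297618998886), np.float64(2.940297618998966)] 438.8236908644212 0.21349303744635864
442 26 [[224.96318735 192.45098682]] (225.08333333333334, 191.58333333333334) [[271.87722816 177.89011602]] (270.1666666666667, 177.5)
445 22 [[223.90421865 192.48044475]] (225.08333333333334, 191.58333333333334) [[272.60956413 178.08992034]] (270.1666666666667, 177.5)
440 20 [[225.95298492 192.65330991]] (225.08333333333334, 191.58333333333334) [[271.24578693 179.31682395]] (270.1666666666667, 177.5)
[0.0003, 0.005, -0.0024, 0.0, 0.0, 0.0, 0]
[0.0007, 0.01, -0.0048, 0.0, 0.0, 0.0, 0]
[0.001, 0.015, -0.0072, 0.0, 0.0, 0.0, 0]
[0.0013, 0.02, -0.0097, 0.0, 0.0, 0.0, 0]
[0.0016, 0.0249, -0.0121, 0.0, 0.0, 0.0, 0]
[0.0018, 0.0279, -0.0135, 0.0, 0.0, 0.0, 0]
[0.002, 0.0299, -0.0145, 0.0, 0.0, 0.0, 0]
```

Call:
jog_arm(commands=[[0, 0.003, -0.0015, 0, 0, 0, 0], [0.0005, 0.006, -0.003, 0, 0, 0, 0], [0.0005, 0.009, -0.0045, 0, 0, 0, 0], [0.001, 0.012, -0.006, 0, 0, 0, 0], [0.001, 0.015, -0.0075, 0, 0, 0, 0], [0.001, 0.018, -0.009, 0, 0, 0, 0], [0.0015, 0.021, -0.0105, 0, 0, 0, 0], [0.0015, 0.024, -0.0115, 0, 0, 0, 0], [0.0015, 0.024, -0.0115, 0, 0, 0, 0], [0.0015, 0.024, -0.0115, 0, 0, 0, 0]])

```text
clock: 9.1
eef_pos: [533.0, -77.1, 165.3]
eef_rot: [-3.139, 0.34, 1.506]
wrist_force: [-0.3, 3.5, -5.2]
finger_gap: 23.4
```

Run:
```python
from h import *
P,r,s=cur(); print(s["clock"],P,s["eef_rot"],s["wrist_force"],s["moment"],s["finger_gap"])
print(grasp(466,.45,23)[0], (grasp(466,.45,23)[1]*r.inv()).as_rotvec())
d=shot("scene","scene4"); crop(d,"scene4c",200,130,320,220,6)
d=shot("top","top4"); crop(d,"top4c",195,150,295,240,6)
```

```text
9.1 [533.00273072 -77.06795611 165.2583431 ] [-3.13905715  0.33976713  1.50612443] [-0.34110541  3.52457337 -5.20105548] [ 0.89166275 -0.09263133 -0.00325407] 23.4441181530945
[533.63907617 -77.79862844 165.03431147] [ 0.00060939 -0.00243586 -0.00048402]
```

View pics/scene4c.png

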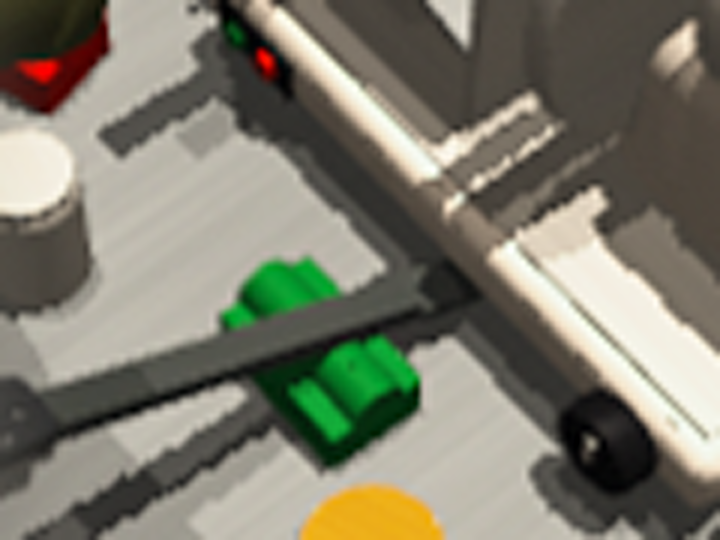

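View pics/top4c.png

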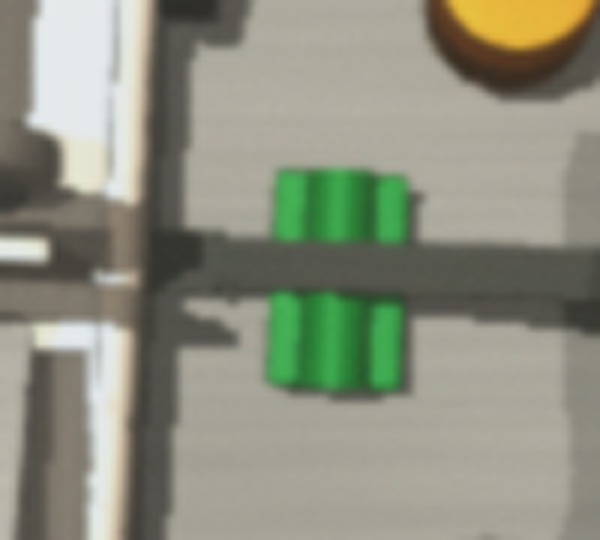

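The scene picture shows the toe now passing under the lip at crop (470,275). The block hasn't moved. Next I feed in slowly and feel for the runner.

Call:
jog_arm(commands=[[0, 0.001, -0.0005, 0, 0, 0, 0], [0, 0.002, -0.001, 0, 0, 0, 0], [0, 0.003, -0.0015, 0, 0, 0, 0], [0, 0.004, -0.002, 0, 0, 0, 0], [0, 0.005, -0.0025, 0, 0, 0, 0], [0.0005, 0.006, -0.003, 0, 0, 0, 0], [0.0005, 0.007, -0.0035, 0, 0, 0, 0], [0.0005, 0.008, -0.004, 0, 0, 0, 0], [0.0005, 0.008, -0.004, 0, 0, 0, 0], [0.0005, 0.008, -0.004, 0, 0, 0, 0]])

```text
clock: 10.45
eef_pos: [533.5, -69.2, 161.4]
eef_rot: [-3.139, 0.34, 1.506]
wrist_force: [-0.8, 1.7, -4.5]
finger_gap: 24.0
```

Call:
jog_arm(commands=[[0, 0.0005, 0, 0, 0, 0, 0], [0, 0.001, -0.0005, 0, 0, 0, 0], [0, 0.0015, -0.0005, 0, 0, 0, 0], [0, 0.002, -0.001, 0, 0, 0, 0], [0, 0.0025, -0.001, 0, 0, 0, 0], [0, 0.003, -0.0015, 0, 0, 0, 0], [0, 0.003, -0.0015, 0, 0, 0, 0], [0, 0.003, -0.0015, 0, 0, 0, 0], [0, 0.003, -0.0015, 0, 0, 0, 0], [0, 0.003, -0.0015, 0, 0, 0, 0]])

```text
clock: 11.7
eef_pos: [533.5, -66.3, 159.9]
eef_rot: [-3.139, 0.34, 1.506]
wrist_force: [0.4, 1.4, -4.0]
finger_gap: 23.4
```

Run:
```python
from h import *
P,r,s=cur(); print(s["clock"],P,s["eef_rot"],s["wrist_force"],s["moment"],s["finger_gap"])
```

```text
11.7 [533.53392129 -66.29521606 159.9039708 ] [-3.13924734  0.3401463   1.50589558] [ 0.36871359  1.44117597 -4.04240892] [0.49303766 0.0057352  0.03776371] 23.35651392726313
```

Call:
jog_arm(commands=[[0, 0.0005, 0, 0, 0, 0, 0], [0, 0.001, -0.0005, 0, 0, 0, 0], [0, 0.0015, -0.0005, 0, 0, 0, 0], [0, 0.002, -0.001, 0, 0, 0, 0], [0, 0.002, -0.001, 0, 0, 0, 0], [0, 0.002, -0.001, 0, 0, 0, 0], [0, 0.002, -0.001, 0, 0, 0, 0], [0, 0.002, -0.001, 0, 0, 0, 0], [0, 0.002, -0.001, 0, 0, 0, 0], [0, 0.002, -0.001, 0, 0, 0, 0]])

```text
clock: 12.95
eef_pos: [533.5, -64.3, 158.9]
eef_rot: [-3.139, 0.34, 1.506]
wrist_force: [-0.3, 1.7, -5.1]
finger_gap: 23.7
```

Call:
jog_arm(commands=[[0, 0.0005, 0, 0, 0, 0, 0], [0, 0.001, -0.0005, 0, 0, 0, 0], [0, 0.0015, -0.0005, 0, 0, 0, 0], [0, 0.002, -0.001, 0, 0, 0, 0], [0, 0.002, -0.001, 0, 0, 0, 0], [0, 0.002, -0.001, 0, 0, 0, 0], [0, 0.002, -0.001, 0, 0, 0, 0], [0, 0.002, -0.001, 0, 0, 0, 0], [0, 0.002, -0.001, 0, 0, 0, 0], [0, 0.002, -0.001, 0, 0, 0, 0]])

```text
clock: 14.2
eef_pos: [533.5, -62.3, 157.9]
eef_rot: [-3.139, 0.34, 1.506]
wrist_force: [0.0, 1.7, -3.9]
finger_gap: 23.5
```

Run:
```python
from h import *
P,r,s=cur(); print(s["clock"],P,s["eef_rot"],s["wrist_force"],s["moment"],s["finger_gap"])
d=shot("scene","scene5"); crop(d,"scene5c",200,130,320,220,6)
```

```text
14.2 [533.5131033  -62.31562669 157.89217783] [-3.13917943  0.34020626  1.50597082] [ 0.02905209  1.7229028  -3.87972603] [ 0.50997196 -0.01427578  0.03164014] 23.478376252845397
```

View pics/scene5c.png

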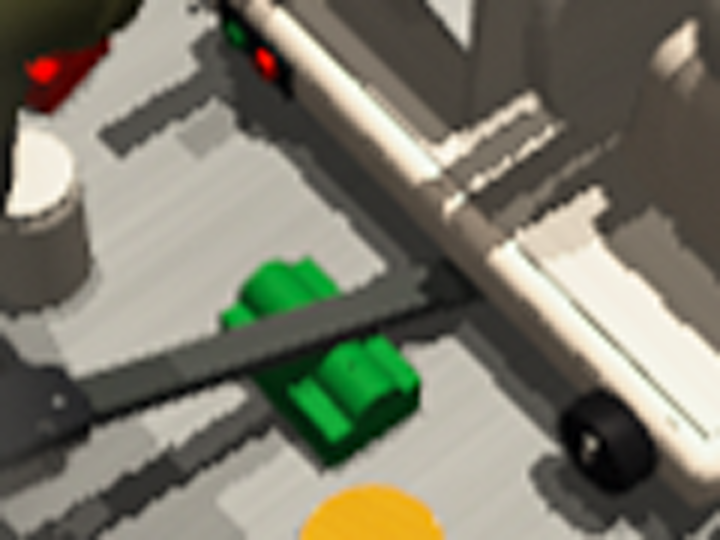

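Call:
jog_arm(commands=[[0, 0.0005, 0, 0, 0, 0, 0], [0, 0.001, -0.0005, 0, 0, 0, 0], [0, 0.0015, -0.0005, 0, 0, 0, 0], [0, 0.002, -0.001, 0, 0, 0, 0], [0, 0.002, -0.001, 0, 0, 0, 0], [0, 0.002, -0.001, 0, 0, 0, 0], [0, 0.002, -0.001, 0, 0, 0, 0], [0, 0.002, -0.001, 0, 0, 0, 0], [0, 0.002, -0.001, 0, 0, 0, 0], [0, 0.002, -0.001, 0, 0, 0, 0]])

```text
clock: 15.5
eef_pos: [533.5, -60.3, 156.9]
eef_rot: [-3.139, 0.34, 1.506]
wrist_force: [0.5, 0.9, -3.6]
finger_gap: 23.6
```

Call:
jog_arm(commands=[[0, 0.0005, 0, 0, 0, 0, 0], [0, 0.001, -0.0005, 0, 0, 0, 0], [0, 0.0015, -0.0005, 0, 0, 0, 0], [0, 0.002, -0.001, 0, 0, 0, 0], [0, 0.002, -0.001, 0, 0, 0, 0], [0, 0.002, -0.001, 0, 0, 0, 0], [0, 0.002, -0.001, 0, 0, 0, 0], [0, 0.002, -0.001, 0, 0, 0, 0], [0, 0.002, -0.001, 0, 0, 0, 0], [0, 0.002, -0.001, 0, 0, 0, 0]])

```text
clock: 16.75
eef_pos: [533.5, -58.3, 155.9]
eef_rot: [-3.139, 0.34, 1.506]
wrist_force: [0.3, 2.1, -4.9]
finger_gap: 23.9
```

Run:
```python
from h import *
P,r,s=cur(); print(s["clock"],P,s["eef_rot"],s["wrist_force"],s["moment"],s["finger_gap"])
```

```text
16.75 [533.53656949 -58.31192682 155.91681164] [-3.13923734  0.34022045  1.50593437] [ 0.32795451  2.08357436 -4.87213667] [ 0.5277713  -0.05960134  0.00859121] 23.888017415961833
```

Call:
jog_arm(commands=[[0, 0.0005, 0, 0, 0, 0, 0], [0, 0.001, 0, 0, 0, 0, 0], [0, 0.0015, -0.0005, 0, 0, 0, 0], [0, 0.002, -0.0005, 0, 0, 0, 0], [0, 0.0025, -0.0005, 0, 0, 0, 0], [0, 0.0025, -0.0005, 0, 0, 0, 0], [0, 0.0025, -0.0005, 0, 0, 0, 0], [0, 0.0025, -0.0005, 0, 0, 0, 0], [0, 0.0025, -0.0005, 0, 0, 0, 0], [0, 0.0025, -0.0005, 0, 0, 0, 0]])

```text
clock: 18.0
eef_pos: [533.8, -56.9, 156.3]
eef_rot: [-3.14, 0.342, 1.505]
wrist_force: [-0.9, -8.3, 1.4]
finger_gap: 23.7
```

Run:
```python
from h import *
P,r,s=cur(); print(s["clock"],P,s["eef_rot"],s["wrist_force"],s["moment"],s["finger_gap"])
g=P-19*r.apply([0,0,1])
for th in (.43,.45,.47):
    O=g-30*(e*np.cos(th)-zz*np.sin(th))-3.1*(e*np.sin(th)+zz*np.cos(th)); tip=O+410*(e*np.cos(th)-zz*np.sin(th)); print(th,tip,(tip-B0)@e)
d=shot("scene","scene6"); crop(d,"scene6c",200,130,320,220,6)
d=shot("top","top6"); crop(d,"top6c",195,150,295,240,6)
```

```text
18.0 [533.76134605 -56.93139483 156.25733431] [-3.14025895  0.34233728  1.50526104] [-0.92365122 -8.28605546  1.39659954] [-1.54414219  0.21834845  0.02578338] 23.703345354034568
0.43 [556.89940753 292.79682752  12.92609978] 490.18281460643715
0.45 [556.68221544 289.51081782   6.07650954] 486.8896349557837
0.47 [556.45603249 286.08878086  -0.70585161] 483.46013124706127
```

View pics/scene6c.png

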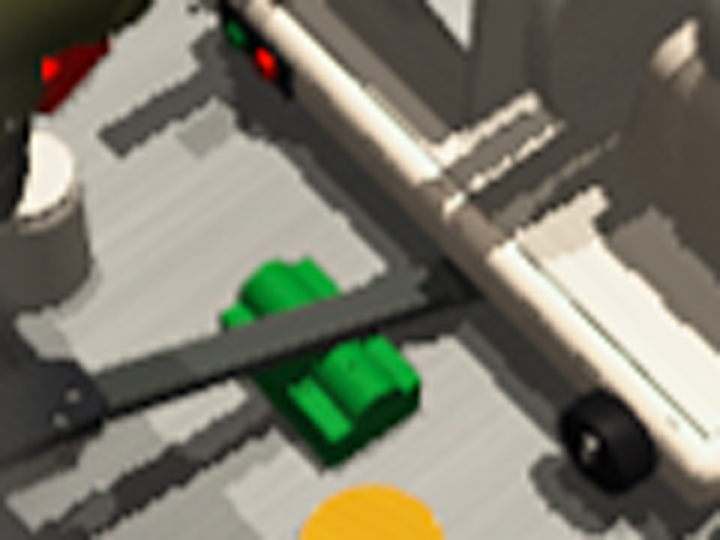

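View pics/top6c.png

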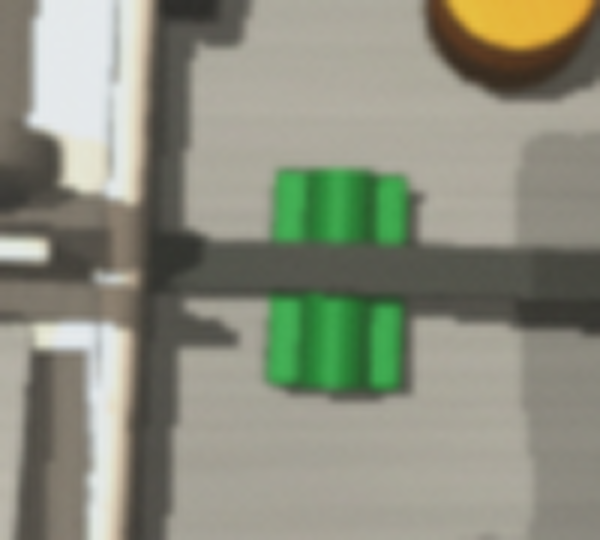

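Contact: Fy stepped by about −10 N with a 1 mm lag, which is a light touch on the runner at tip t≈487 and puts the lip at t≈455. In the pictures the toe has gone under the lip at scene crop (470,285) and the block is unmoved. I ease the bar back about 10 mm along its length.

Call:
jog_arm(commands=[[0, -0.002, 0.0005, 0, 0, 0, 0], [0, -0.004, 0.0015, 0, 0, 0, 0], [-0.0005, -0.006, 0.0025, 0, 0, 0, 0], [-0.0005, -0.008, 0.0035, 0, 0, 0, 0], [-0.0005, -0.0095, 0.0045, 0, 0, 0, 0], [-0.0005, -0.011, 0.005, 0, 0, 0, 0], [-0.0005, -0.011, 0.005, 0, 0, 0, 0], [-0.0005, -0.011, 0.005, 0, 0, 0, 0], [-0.0005, -0.011, 0.005, 0, 0, 0, 0], [-0.0005, -0.011, 0.005, 0, 0, 0, 0]])

```text
clock: 19.35
eef_pos: [533.1, -67.0, 160.5]
eef_rot: [-3.139, 0.341, 1.506]
wrist_force: [0.8, -0.3, -3.2]
finger_gap: 23.6
```

```bash
sed -i 's/^TB=.*/TB=375.6; TL=455.0/' h.py
python3 - <<'E'
from h import *
P,r,s=cur(); print(s["clock"],P,s["eef_rot"],s["wrist_force"],s["moment"],s["finger_gap"])
g=P-19*r.apply([0,0,1])
th=.45
O=g-30*(e*np.cos(th)-zz*np.sin(th))-3.1*(e*np.sin(th)+zz*np.cos(th)); tip=O+410*(e*np.cos(th)-zz*np.sin(th)); print(th,tip,(tip-B0)@e)
t=(O-B0)@e; print("H",((t-TB)*np.sin(th)+(O[2]-33)*np.cos(th)))
tip0=(tip-B0)@e
d0=(tip0-TB-21*np.sin(th))/np.cos(th)
def pose(q):
    d=d0+15*(.45-q); return grasp(TB+21*np.sin(q)+d*np.cos(q),q,21)
from scipy.optimize import brentq
def lift(q): # lip rise for bar angle q
    def f(ph):
        lt=TL+250-250*np.cos(ph)+30*np.sin(ph); lz=30*np.cos(ph)+250*np.sin(ph)
        return 33+(21+3.5-(lt-TB)*np.sin(q))/np.cos(q)-lz
    ph=brentq(f,-.2,.3); return ph, 30*np.cos(ph)+250*np.sin(ph)-30
for q in np.arange(.40,-.12,-.05): print(round(q,2),lift(q),TB+21*np.sin(q)+(d0+15*(.45-q))*np.cos(q),pose(q)[0])
qs=[.44,.42,.40,.38,.36,.34,.32,.30,.28,.26]
A=rows(P,r,[pose(q) for q in qs],0); print()
def nxt(P,r,row): return P+np.array(row[:3])*1000,R.from_rotvec(np.array(row[3:6])*np.radians(120))*r
P1,r1=nxt(P,r,A[-1]); A=rows(P1,r1,[pose(q) for q in np.arange(.24,.055,-.02)],0);print()
P1,r1=nxt(P1,r1,A[-1]); A=rows(P1,r1,[pose(q) for q in np.arange(.05,-.045,-.01)],0)
E
```

```text
19.35 [533.06753937 -66.98868167 160.54006134] [-3.13942364  0.34055983  1.50580392] [ 0.79807804 -0.26772985 -3.15009572] [0.21994272 0.05798211 0.0838823 ] 23.584360523632775
0.45 [555.99872447 279.42097581  10.37051883] 476.7766829855721
H 23.631719211266685
0.4 (-0.01514695172797869, np.float64(-3.7900345214183844)) 478.6181100376782 [534.00491845 -72.26361439 144.8666362 ]
0.35 (0.00037542581988975904, np.float64(0.0938543385995132)) 480.23123967335573 [533.70334944 -76.82620548 131.91525352]
0.3 (0.01572981749663141, np.float64(3.928580879309571)) 481.60855232208814 [533.44563768 -80.72525771 118.78705782]
0.25 (0.031036696443123794, np.float64(7.743480477678652)) 482.7430535798496 [533.23219309 -83.95456959 105.51605954]
0.2 (0.04641153102681071, np.float64(11.566413058182562)) 483.6283005692218 [533.06331125 -86.50966888  92.13644704]
0.15 (0.061969110731782025, np.float64(15.424779959204244)) 484.25842705939135 [532.93917331 -88.38781479  78.68249858]
0.1 (0.07782771879628213, np.float64(19.346481922641807)) 484.6281672607049 [532.85984616 -89.5879957   65.1884946 ]
0.05 (0.
[... 1338 characters left out ...]
[-0.0004, -0.0058, -0.0376, 0.0667, -0.0044, -0.0, 0]
[-0.0004, -0.0062, -0.043, 0.0762, -0.005, -0.0, 0]
[-0.0004, -0.0065, -0.0484, 0.0858, -0.0057, -0.0, 0]
[-0.0004, -0.0067, -0.0538, 0.0953, -0.0063, -0.0, 0]

[-0.0, -0.0, -0.0027, 0.0048, -0.0003, -0.0, 0]
[-0.0, -0.0, -0.0053, 0.0095, -0.0006, -0.0, 0]
[-0.0, -0.0, -0.008, 0.0143, -0.0009, -0.0, 0]
[-0.0, -0.0, -0.0107, 0.019, -0.0012, -0.0, 0]
[-0.0, 0.0, -0.0134, 0.0238, -0.0016, -0.0, 0]
[-0.0, 0.0001, -0.0161, 0.0286, -0.0019, -0.0, 0]
[-0.0, 0.0002, -0.0188, 0.0333, -0.0022, -0.0, 0]
[-0.0, 0.0004, -0.0215, 0.0381, -0.0025, -0.0, 0]
[-0.0, 0.0005, -0.0242, 0.0429, -0.0028, -0.0, 0]
[0.0, 0.0007, -0.0269, 0.0476, -0.0031, -0.0, 0]
```

Call:
jog_arm(commands=[[0, -0.0015, -0.0055, 0.0055, -0.0005, 0, 0], [0, -0.004, -0.0105, 0.015, -0.001, 0, 0], [0, -0.006, -0.0155, 0.0245, -0.0015, 0, 0], [0, -0.009, -0.021, 0.034, -0.002, 0, 0], [0, -0.011, -0.026, 0.0435, -0.003, 0, 0], [0, -0.0125, -0.031, 0.053, -0.0035, 0, 0], [0, -0.014, -0.0365, 0.0625, -0.004, 0, 0], [0, -0.0155, -0.042, 0.072, -0.005, 0, 0], [0, -0.017, -0.047, 0.0815, -0.0055, 0, 0], [0, -0.0185, -0.0525, 0.091, -0.006, 0, 0]])

```text
clock: 20.6
eef_pos: [533.4, -84.9, 108.5]
eef_rot: [-3.141, 0.147, 1.506]
wrist_force: [-2.0, 11.7, 5.0]
finger_gap: 23.5
```

Run:
```python
from h import *
P,r,s=cur(); print(s["clock"],P,s["eef_rot"],s["wrist_force"],s["moment"],s["finger_gap"])
d=shot("scene","scene7"); crop(d,"scene7c",170,90,350,225,4)
d=shot("top","top7"); crop(d,"top7c",170,100,320,230,5)
```

```text
20.6 [533.3848678  -84.92092167 108.48519337] [-3.14064182  0.14735814  1.5060493 ] [-1.99240628 11.70063146  4.99540677] [2.24368262 0.5217376  0.17754343] 23.5063232599769
```

View pics/scene7c.png

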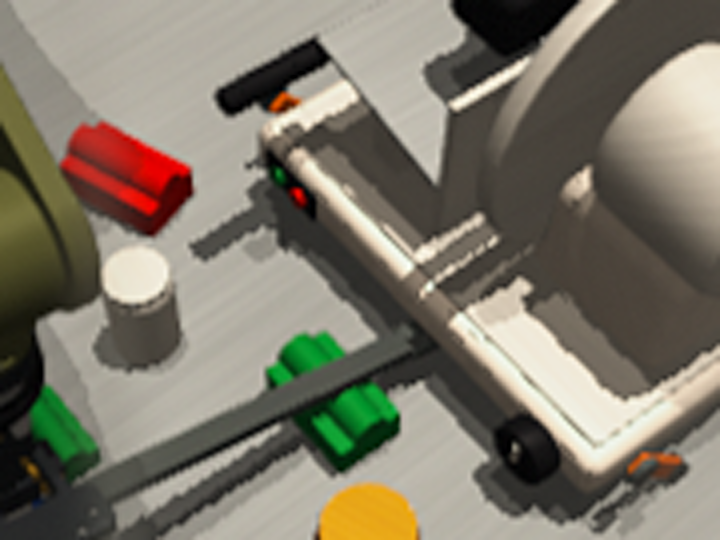

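View pics/top7c.png

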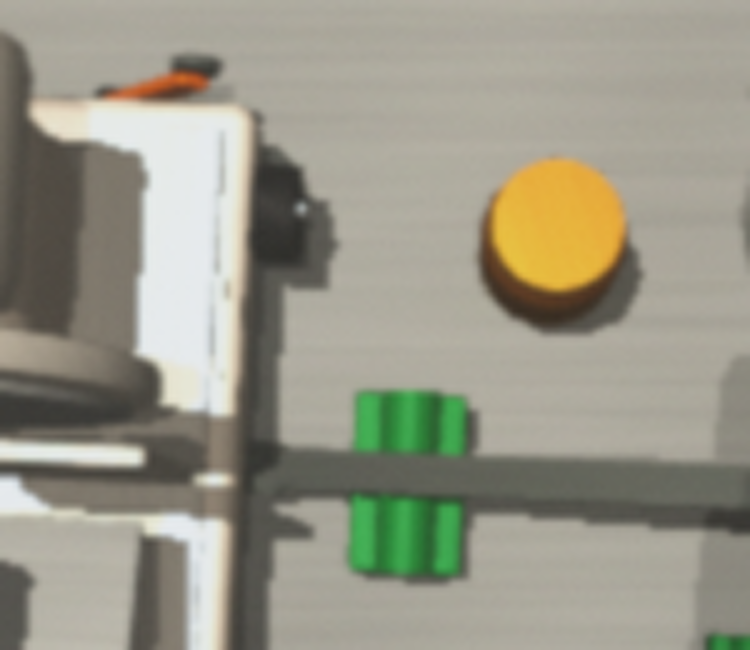

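Call:
jog_arm(commands=[[0, -0.001, -0.0055, 0.0095, -0.0006, 0, 0], [0, -0.002, -0.0105, 0.019, -0.0012, 0, 0], [0, -0.003, -0.016, 0.0285, -0.002, 0, 0], [0, -0.004, -0.0215, 0.038, -0.0025, 0, 0], [0, -0.0045, -0.027, 0.0475, -0.003, 0, 0], [0, -0.005, -0.032, 0.057, -0.004, 0, 0], [0, -0.0055, -0.0375, 0.0665, -0.0045, 0, 0], [0, -0.006, -0.043, 0.076, -0.005, 0, 0], [0, -0.0065, -0.0485, 0.0855, -0.0055, 0, 0], [0, -0.0065, -0.054, 0.095, -0.006, 0, 0]])

```text
clock: 21.95
eef_pos: [533.3, -90.2, 54.6]
eef_rot: [-3.14, -0.054, 1.507]
wrist_force: [-2.2, 20.4, 10.7]
finger_gap: 23.4
```

Run:
```python
from h import *
P,r,s=cur(); print(s["clock"],P,s["eef_rot"],s["wrist_force"],s["moment"],s["finger_gap"])
d=shot("scene","scene8"); crop(d,"scene8c",170,90,350,225,4)
d=shot("top","top8"); crop(d,"top8c",170,100,320,230,5)
```

```text
21.95 [533.31902425 -90.21145909  54.59645117] [-3.13951072 -0.05363668  1.50659505] [-2.23906388 20.35866541 10.65871971] [3.71033611 0.45671182 0.37140622] 23.431314253197883
```

View pics/scene8c.png

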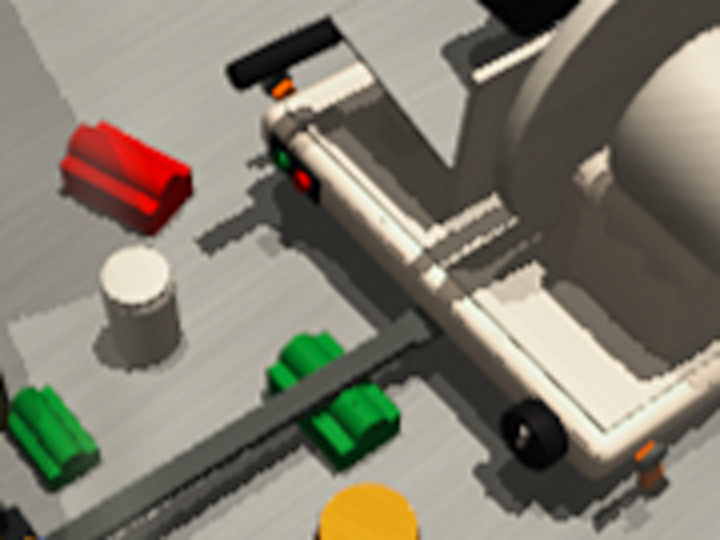

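View pics/top8c.png

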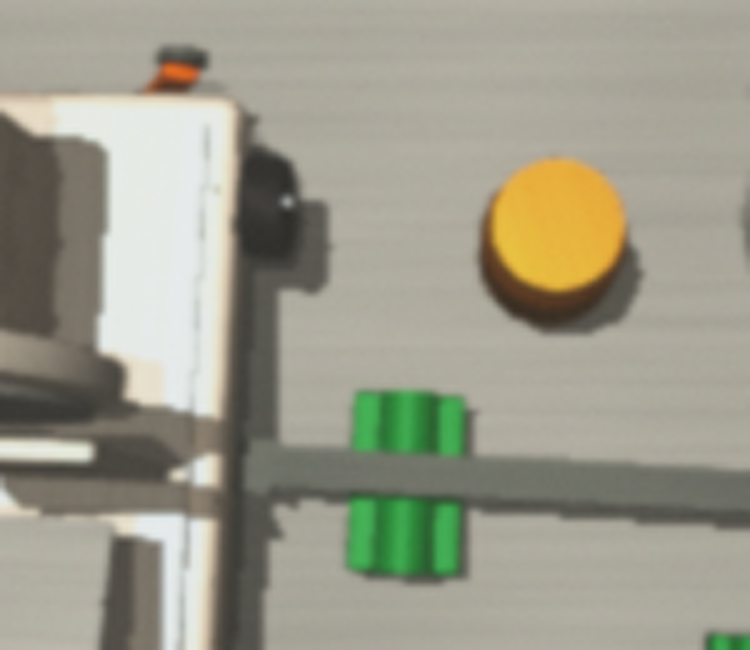

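Call:
jog_arm(commands=[[0, 0.0005, -0.0025, 0.005, -0.0003, 0, 0], [0, 0.001, -0.0055, 0.0095, -0.0006, 0, 0], [0, 0.0015, -0.008, 0.0145, -0.001, 0, 0], [0, 0.002, -0.0105, 0.019, -0.0012, 0, 0], [0, 0.002, -0.0135, 0.024, -0.0015, 0, 0], [0, 0.0025, -0.016, 0.0285, -0.002, 0, 0], [0, 0.0025, -0.0185, 0.0335, -0.0022, 0, 0], [0, 0.003, -0.0205, 0.036, -0.0024, 0, 0], [0, 0.003, -0.0205, 0.036, -0.0024, 0, 0], [0, 0.003, -0.0205, 0.036, -0.0024, 0, 0]])

```text
clock: 23.3
eef_pos: [534.2, -89.8, 35.3]
eef_rot: [3.141, -0.125, 1.507]
wrist_force: [-3.1, 2.4, 15.8]
finger_gap: 23.1
```

Run:
```python
from h import *
P,r,s=cur(); print(s["clock"],P,s["eef_rot"],s["wrist_force"],s["moment"],s["finger_gap"])
d=shot("scene","scene9"); crop(d,"scene9c",170,90,350,225,4)
d=shot("top","top9"); crop(d,"top9c",170,100,320,230,5)
```

```text
23.3 [534.16712259 -89.81614159  35.28171492] [ 3.14055418 -0.12451585  1.50684715] [-3.10258746  2.41934484 15.79386973] [0.5651564  0.57341529 0.50527504] 23.144052199192828
```

View pics/scene9c.png

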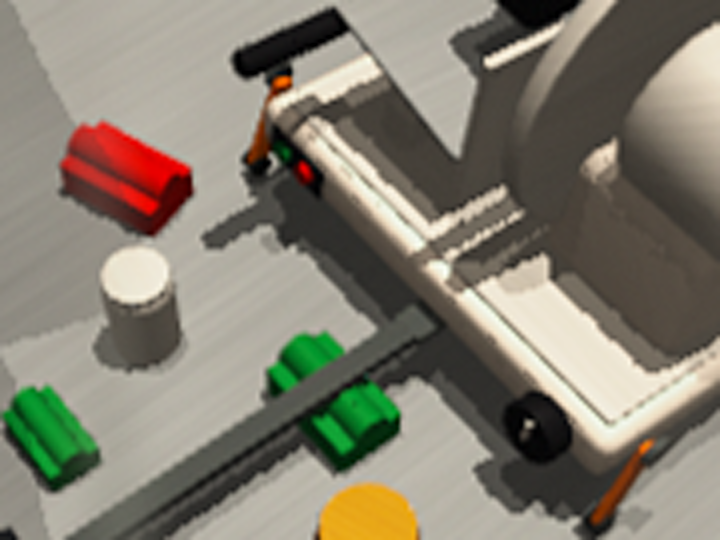

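View pics/top9c.png

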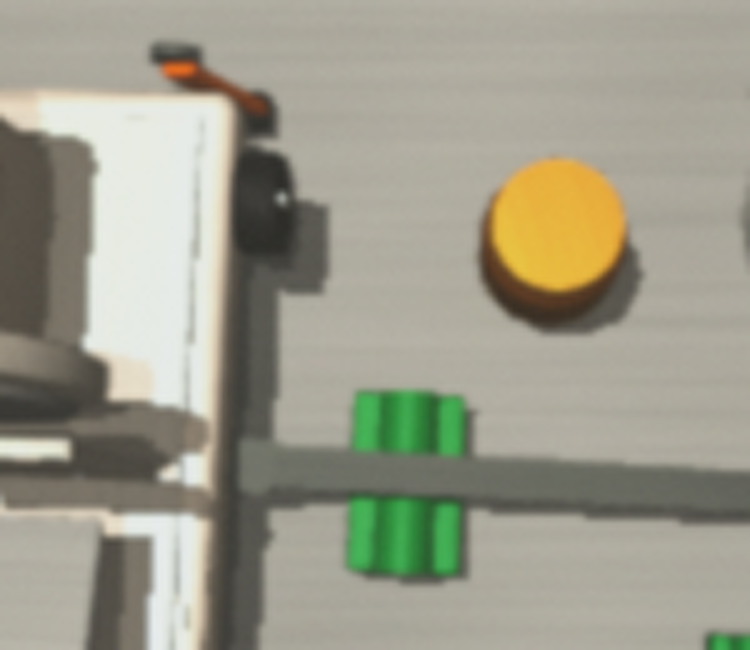

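The legs have swung forward: their tips are at scene crop (258,165) and (598,525), leaning past vertical, and the block is unmoved. Now I ease the slicer down slowly.

Call:
jog_arm(commands=[[0, 0, 0.002, -0.0035, 0.0002, 0, 0], [0, 0, 0.004, -0.007, 0.0005, 0, 0], [0, 0, 0.006, -0.0105, 0.0007, 0, 0], [0, 0, 0.008, -0.014, 0.001, 0, 0], [0, 0, 0.01, -0.0175, 0.0012, 0, 0], [0, 0, 0.012, -0.021, 0.0014, 0, 0], [0, 0, 0.014, -0.0245, 0.0016, 0, 0], [0, 0, 0.0155, -0.0275, 0.0018, 0, 0], [0, 0, 0.017, -0.03, 0.002, 0, 0], [0, 0, 0.0185, -0.0325, 0.0022, 0, 0]])

```text
clock: 24.65
eef_pos: [533.9, -90.5, 53.4]
eef_rot: [3.141, -0.055, 1.506]
wrist_force: [-2.2, -5.1, 9.1]
finger_gap: 23.2
```

Run:
```python
from h import *
P,r,s=cur(); print(s["clock"],P,s["eef_rot"],s["wrist_force"],s["moment"],s["finger_gap"])
d=shot("scene","scene10"); crop(d,"scene10c",170,90,350,225,4)
```

```text
24.65 [533.88418126 -90.49742568  53.36879733] [ 3.14123449 -0.0550963   1.50630159] [-2.24358678 -5.10230968  9.08736002] [-0.58327354  0.40757844  0.44370067] 23.245458028080314
```

View pics/scene10c.png

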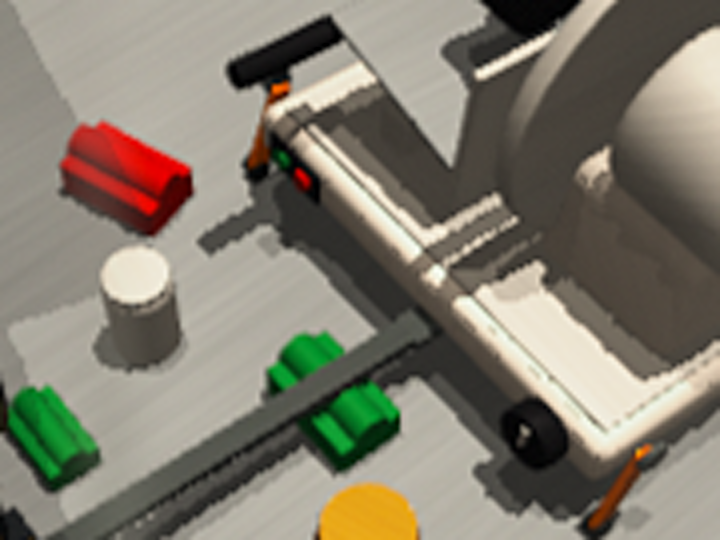

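Call:
jog_arm(commands=[[0, 0, 0.0015, -0.0027, 0.0002, 0, 0], [0, 0, 0.003, -0.0053, 0.0004, 0, 0], [0, 0, 0.0045, -0.008, 0.0005, 0, 0], [0, 0, 0.006, -0.0106, 0.0007, 0, 0], [0, 0, 0.0075, -0.0133, 0.0009, 0, 0], [0, 0.0005, 0.009, -0.016, 0.001, 0, 0], [0, 0.0005, 0.0105, -0.0186, 0.0012, 0, 0], [0, 0.0005, 0.012, -0.0212, 0.0014, 0, 0], [0, 0.0005, 0.0135, -0.024, 0.0016, 0, 0], [0, 0.0005, 0.015, -0.0265, 0.0018, 0, 0]])

```text
clock: 25.95
eef_pos: [533.0, -88.2, 67.0]
eef_rot: [-3.139, -0.002, 1.506]
wrist_force: [-1.4, -2.3, -1.7]
finger_gap: 23.8
```

Run:
```python
from h import *
P,r,s=cur(); print(s["clock"],P,s["eef_rot"],s["wrist_force"],s["moment"],s["finger_gap"])
d=shot("scene","scene11"); crop(d,"scene11c",170,90,350,225,4)
```

```text
25.95 [533.00599006 -88.24162617  66.98670745] [-3.13873241e+00 -1.60051937e-03  1.50592665e+00] [-1.38699788 -2.26641128 -1.74735698] [0.13040903 0.19281839 0.20880631] 23.77148162330892
```

View pics/scene11c.png

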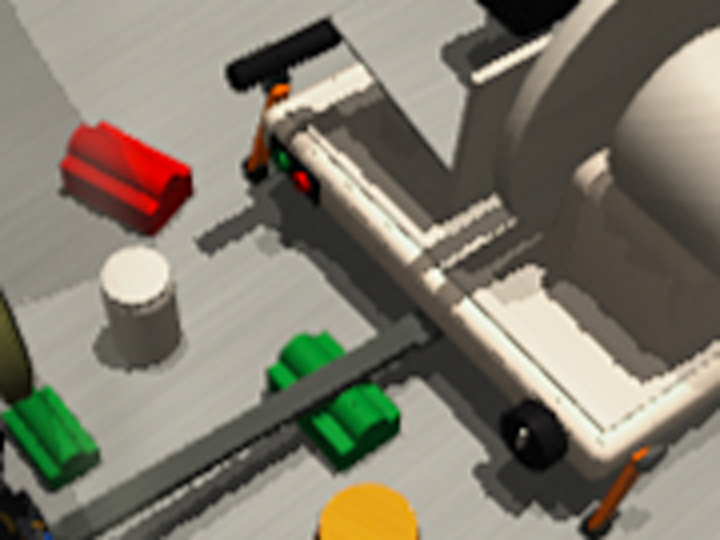

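The slicer stands on both legs, with tips at crop (255,172) and (595,525), and the bar is unloaded. Next I drop the toe a little further and draw the bar back.

Run:
```python
from h import *
P,r,s=cur()
g=P-19*r.apply([0,0,1]); th=.11
O=g-30*(e*np.cos(th)-zz*np.sin(th))-3.1*(e*np.sin(th)+zz*np.cos(th)); t=(O-B0)@e; tip=(t+410*np.cos(th))
print("H",((t-TB)*np.sin(th)+(O[2]-33)*np.cos(th)),"tip",tip)
tg=[grasp(tip,.11+.07*k/4,21+1.5*k/4) for k in range(1,5)]+[grasp(tip-4*k,.18,22.5) for k in range(1,7)]
A=rows(P,r,tg,0); print()
tg=[grasp(tip-24-d,.18,22.5) for d in (6,12,18,24,30,36,42,48)]
rows(*grasp(tip-24,.18,22.5),tg,0)
print(axis_at(TL,.18,22.5)+3.6)
```

```text
H 20.448701497934877 tip 485.79087811332926
[-0.0001, 0.0005, 0.0056, -0.0086, -0.0007, -0.0006, 0]
[-0.0001, 0.0011, 0.0107, -0.0169, -0.0001, -0.0006, 0]
[-0.0, 0.0019, 0.0157, -0.0252, 0.0004, -0.0005, 0]
[0.0, 0.0027, 0.0207, -0.0336, 0.001, -0.0005, 0]
[-0.0002, -0.0013, 0.0215, -0.0336, 0.001, -0.0005, 0]
[-0.0005, -0.0053, 0.0222, -0.0336, 0.001, -0.0005, 0]
[-0.0008, -0.0092, 0.0229, -0.0336, 0.001, -0.0005, 0]
[-0.001, -0.0132, 0.0237, -0.0336, 0.001, -0.0005, 0]
[-0.0013, -0.0172, 0.0244, -0.0336, 0.001, -0.0005, 0]
[-0.0016, -0.0212, 0.0251, -0.0336, 0.001, -0.0005, 0]

[-0.0004, -0.006, 0.0011, 0.0, 0.0, 0.0, 0]
[-0.0008, -0.012, 0.0022, 0.0, 0.0, 0.0, 0]
[-0.0012, -0.018, 0.0033, 0.0, 0.0, 0.0, 0]
[-0.0016, -0.0239, 0.0044, 0.0, 0.0, 0.0, 0]
[-0.002, -0.0299, 0.0055, 0.0, 0.0, 0.0, 0]
[-0.0024, -0.0359, 0.0066, 0.0, 0.0, 0.0, 0]
[-0.0028, -0.0419, 0.0076, 0.0, 0.0, 0.0, 0]
[-0.0032, -0.0479, 0.0087, 0.0, 0.0, 0.0, 0]
45.02110584305368
```

Call:
jog_arm(commands=[[0, -0.0005, 0.0055, -0.0086, 0.0004, 0, 0], [0, -0.001, 0.0107, -0.017, 0.0008, 0, 0], [0, -0.002, 0.0157, -0.025, 0.001, 0, 0], [0, -0.003, 0.0207, -0.0336, 0.001, 0, 0], [0, -0.005, 0.0215, -0.0336, 0.001, 0, 0], [-0.0005, -0.008, 0.022, -0.0336, 0.001, 0, 0], [-0.001, -0.011, 0.023, -0.0336, 0.001, 0, 0], [-0.001, -0.015, 0.0235, -0.0336, 0.001, 0, 0], [-0.0015, -0.018, 0.0245, -0.0336, 0.001, 0, 0], [-0.0015, -0.021, 0.025, -0.0336, 0.001, 0, 0]])

```text
clock: 27.25
eef_pos: [531.5, -109.7, 92.0]
eef_rot: [-3.141, 0.069, 1.506]
wrist_force: [0.6, 3.6, -3.7]
finger_gap: 23.4
```

Run:
```python
from h import *
P,r,s=cur(); print(s["clock"],P,s["eef_rot"],s["wrist_force"],s["moment"],s["finger_gap"])
d=shot("scene","scene12"); crop(d,"scene12c",170,90,350,225,4)
```

```text
27.25 [ 531.51093474 -109.68055408   92.00004335] [-3.14138674  0.06865562  1.50560267] [ 0.57240582  3.62590016 -3.66680917] [0.7929838  0.0386046  0.01238327] 23.428181855251168
```

View pics/scene12c.png

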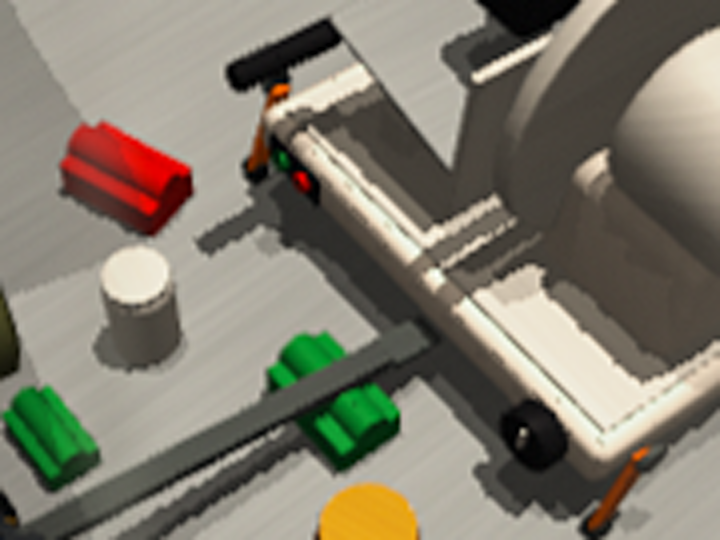

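Call:
jog_arm(commands=[[0, -0.006, 0.002, 0, 0, 0, 0], [-0.001, -0.012, 0.003, 0, 0, 0, 0], [-0.001, -0.018, 0.0045, 0, 0, 0, 0], [-0.0015, -0.024, 0.0055, 0, 0, 0, 0], [-0.002, -0.03, 0.0065, 0, 0, 0, 0], [-0.0025, -0.036, 0.0075, 0, 0, 0, 0], [-0.003, -0.042, 0.0085, 0, 0, 0, 0], [-0.003, -0.048, 0.0095, 0, 0, 0, 0], [-0.0035, -0.052, 0.01, 0, 0, 0, 0], [-0.0035, -0.052, 0.01, 0, 0, 0, 0]])

```text
clock: 28.55
eef_pos: [528.0, -161.9, 102.0]
eef_rot: [-3.142, 0.069, 1.505]
wrist_force: [0.1, -0.6, -4.7]
finger_gap: 23.5
```

Run:
```python
from h import *
P,r,s=cur(); print(s["clock"],P,s["eef_rot"],s["wrist_force"],s["moment"],s["finger_gap"])
d=shot("scene","scene13"); crop(d,"scene13c",100,90,360,280,3)
d=shot("top","top13"); crop(d,"top13c",190,100,450,290,3)
g=P-19*r.apply([0,0,1]); th=.18
O=g-30*(e*np.cos(th)-zz*np.sin(th))-3.1*(e*np.sin(th)+zz*np.cos(th)); t=(O-B0)@e; tip=(t+410*np.cos(th))
print("H",((t-TB)*np.sin(th)+(O[2]-33)*np.cos(th)),"tip",tip)
tg=[grasp(tip+(408.4-tip)*k,.18+(-.089-.18)*k,22.5-3*k) for k in np.arange(1,11)/10]
rows(P,r,tg,0)
```

```text
28.55 [ 528.0292974  -161.8511102   102.00748058] [-3.14151474  0.06904903  1.50545712] [ 0.08308405 -0.61094374 -4.70233095] [-0.48818609  0.12279811 -0.01806251] 23.532402672370157
H 22.63036913683861 tip 409.2371981430498
[-0.0, -0.0013, -0.0097, 0.0128, -0.0009, -0.0003, 0]
[-0.0001, -0.0024, -0.0193, 0.0257, -0.0017, -0.0003, 0]
[-0.0002, -0.0032, -0.0289, 0.0385, -0.0026, -0.0003, 0]
[-0.0002, -0.0038, -0.0385, 0.0513, -0.0034, -0.0003, 0]
[-0.0002, -0.004, -0.0481, 0.0641, -0.0043, -0.0003, 0]
[-0.0002, -0.004, -0.0577, 0.0769, -0.0051, -0.0003, 0]
[-0.0002, -0.0037, -0.0673, 0.0897, -0.0059, -0.0003, 0]
[-0.0002, -0.0032, -0.0768, 0.1025, -0.0068, -0.0003, 0]
[-0.0001, -0.0023, -0.0863, 0.1154, -0.0076, -0.0003, 0]
[-0.0, -0.0012, -0.0958, 0.1282, -0.0085, -0.0003, 0]
```

View pics/scene13c.png

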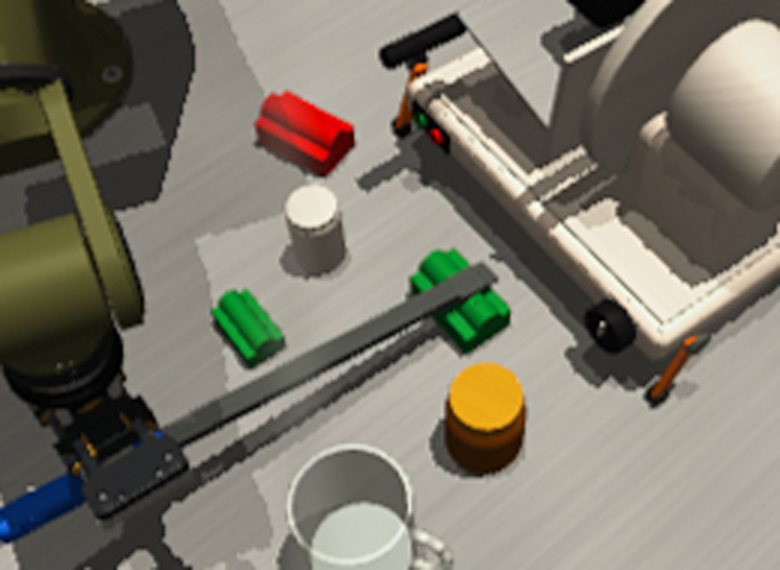

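View pics/top13c.png

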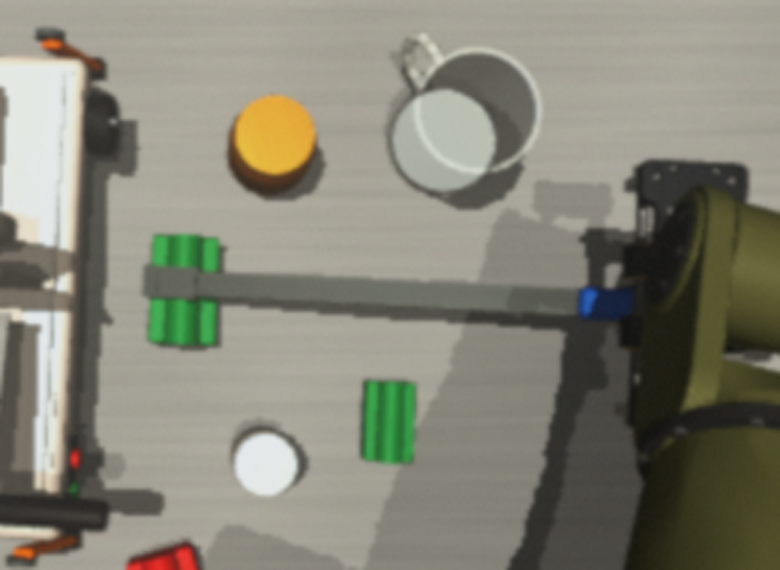

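The bar is clear of the slicer, the slicer stands on both legs, and the block, jug, jar and shaker are where they were. Next I lay the bar down as it first lay.

Call:
jog_arm(commands=[[0, -0.001, -0.012, 0.0165, -0.0011, 0, 0], [0, -0.0025, -0.0245, 0.033, -0.0022, 0, 0], [0, -0.0035, -0.0365, 0.049, -0.0032, 0, 0], [0, -0.004, -0.0485, 0.065, -0.0043, 0, 0], [0, -0.004, -0.061, 0.0815, -0.0054, 0, 0], [0, -0.0035, -0.073, 0.0975, -0.0065, 0, 0], [0, -0.0025, -0.085, 0.1135, -0.0075, 0, 0], [0, -0.0015, -0.092, 0.123, -0.008, 0, 0], [0, -0.001, -0.095, 0.1275, -0.0084, 0, 0], [0, -0.001, -0.0965, 0.1285, -0.0085, 0, 0]])

```text
clock: 29.9
eef_pos: [528.2, -162.6, 5.5]
eef_rot: [3.141, -0.201, 1.506]
wrist_force: [-0.8, -2.9, -2.3]
finger_gap: 23.4
```

Run:
```python
from h import *
P,r,s=cur(); print(s["clock"],P,s["eef_rot"],s["wrist_force"],s["moment"],s["finger_gap"])
print(grasp(408.4,-.089,18.5)[0])
```

```text
29.9 [ 528.17074874 -162.60603559    5.53816608] [ 3.14115485 -0.20088817  1.50575304] [-0.7685886  -2.87312701 -2.32624681] [-0.53809603  0.11083511  0.06961679] 23.442459690465494
[ 528.00300956 -163.0695475     5.19153994]
```

Call:
jog_arm(commands=[[0, 0, 0, 0, 0, 0, 0.3], [0, 0, 0, 0, 0, 0, 0.4], [0, 0, 0, 0, 0, 0, 0.6], [0, 0, 0, 0, 0, 0, 0.8], [0, 0, 0, 0, 0, 0, 0.8], [0, 0, 0, 0, 0, 0, 0.8], [0, 0, 0, 0, 0, 0, 0.8], [0, 0, 0, 0, 0, 0, 0.8], [0, 0, 0, 0, 0, 0, 0.8], [0, 0, 0, 0, 0, 0, 0.8]])

```text
clock: 31.15
eef_pos: [528.0, -162.4, 5.4]
eef_rot: [3.142, -0.201, 1.506]
wrist_force: [0.3, -0.8, -0.1]
finger_gap: 75.1
```

Call:
jog_arm(commands=[[0, -0.001, 0.01, 0, 0, 0, 0.8], [0, -0.002, 0.025, 0, 0, 0, 0.8], [0, -0.005, 0.045, 0, 0, 0, 0.8], [0, -0.01, 0.07, 0, 0, 0, 0.8], [0, -0.015, 0.095, 0, 0, 0, 0.8], [0, -0.02, 0.12, 0, 0, 0, 0.8], [0, -0.025, 0.14, 0, 0, 0, 0.8], [0, -0.025, 0.15, 0, 0, 0, 0.8], [0, -0.025, 0.15, 0, 0, 0, 0.8], [0, -0.025, 0.15, 0, 0, 0, 0.8]])

```text
clock: 32.4
eef_pos: [527.8, -187.1, 154.8]
eef_rot: [-3.141, -0.202, 1.506]
wrist_force: [-0.4, -0.4, -0.2]
finger_gap: 75.1
```

Run:
```python
from h import *
P,r,s=cur(); print(s["clock"],P,s["wrist_force"],s["moment"],s["finger_gap"])
d=shot("scene","scene14"); crop(d,"scene14c",80,90,380,300,2.6)
d=shot("top","top14"); crop(d,"top14c",80,90,450,310,2.1)
```

```text
32.4 [ 527.75607597 -187.07307427  154.77476524] [-0.38307369 -0.40423012 -0.19089904] [-0.17551004  0.04798485 -0.06344232] 75.10100933710666
```

View pics/scene14c.png

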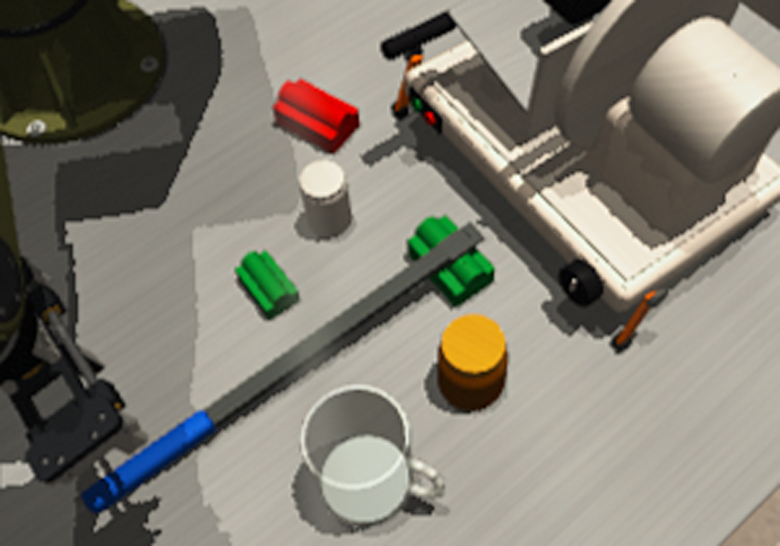

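View pics/top14c.png

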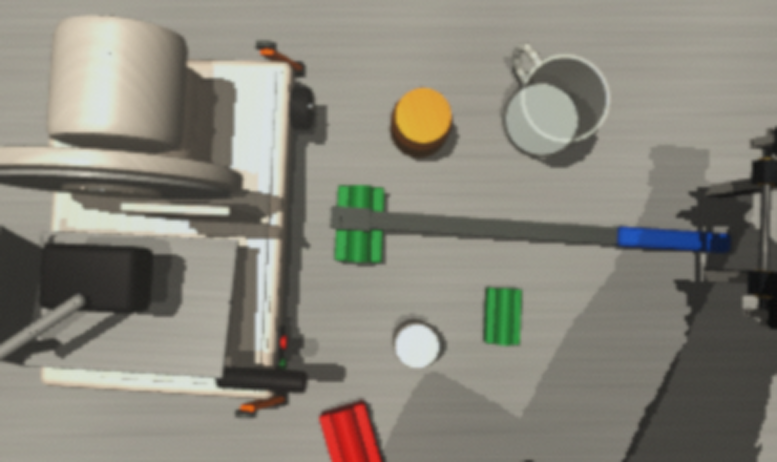

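Run:
```python
from h import *
a=load("top0");b=load("top14");s0=load("scene0");s1=load("scene14")
# block/jar/shaker/jug unchanged: image difference in their areas
for n,(x0,y0,x1,y1) in {"jar":(266,130,297,165),"jug":(320,112,372,165),"shaker":(266,238,292,268)}.items():
    print(n,np.abs(a["im"][y0:y1,x0:x1].astype(int)-b["im"][y0:y1,x0:x1]).mean())
print(manip.sign_off())
```

```text
jar 6.1357910906298
jug 7.001572327044025
shaker 7.7444444444444445
the job is handed in; nothing more can be done
None
```

The slicer now stands on both cleaning legs, and the job is handed in after about 32 s of the 66 s allowed.

- **Feeding in:** I fed the toe under the lip until it lightly touched the runner, at about 10 N against the 35 N limit. Then I eased it back about 10 mm.
- **Lifting:** I levered the slicer up on the larger green block until both legs swung past vertical. The forward pull on the wrist read 20 N at the most in the readings after each move. I moved the bar in a little, and it fell to 2 N.
- **Setting down:** I lowered the slicer onto the legs over two slow moves. I drew the bar clear and laid it down as it first lay, with its grip on the bench and its shank over the block. The gripper is open and well away.

**Last checks:** The final pictures show the slicer on both legs with the toe clear of the lip. By eye, the block, jug, jar and shaker are where they were.

- **Pixel comparison:** Before and after, the areas of the jar, jug and shaker differed by a mean of 6 to 8 grey levels. I took that for changed light and shadow, but did not check it further.
- **Not measured:** I did not measure the slicer's final tilt, or whether it slid along the bench. I judged both by eye only.
- **Measurement that disagreed:** One camera estimate of the toe's height came out about 15 mm too low to be possible, because the bar would have had to pass through the block. I went by the arm's pose instead.

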